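# Invert lidded loaf tins and stack them to cool

### The job

Turn the two lidded cube-loaf tins upside down, keeping each lid on its tin the whole time, and stack them lid-down on the wire cooling rack: first the red-lidded tin in the middle of the rack, then the blue-lidded tin squarely on top of it. Leave the ring cakes, timer, tape and pen where they are.

Things in the scene. Friction and masses are not known exactly. Their poses are not given: they have to be found in the camera images.
- tin_red (a point): centre of the closed tin with the red lid, 56 x 56 mm, 54 mm high, about 0.24 kg: aluminium base 28 mm high, red lid 26 mm high, flush on all four sides. z points from the base's bottom to the lid's top (up at the start, must end down); x, y square to the sides. The seam lies 1 mm from this centre toward the lid. A grip on two opposite sides across the seam holds both parts; the closed tin can stand on a side
- tin_blue (a point): centre of the closed tin with the blue lid, 56 x 56 mm, 54 mm high, about 0.24 kg: aluminium base 28 mm high, blue lid 26 mm high, flush on all four sides. z points from the base's bottom to the lid's top (up at the start, must end down); x, y square to the sides. The seam lies 1 mm from this centre toward the lid. A grip on two opposite sides across the seam holds both parts; the closed tin can stand on a side
- seat_red (a point): point on the red lid, at the centre of its lower edge plane (the seam); z toward the lid's top
- rim_red (a point): point on the base of the red-lidded tin, at the centre of its upper rim plane, 28 mm above its bottom; coincides with seat_red while the lid is on
- seat_blue (a point): the same seam point on the blue lid
- rim_blue (a point): the same rim point on the base of the blue-lidded tin
- base_red: the aluminium base of the red-lidded tin; origin at the centre of its bottom face, z toward its rim
- lid_red: the red lid; origin at the centre of its lower edge plane, z toward its top. It is loose: a square plug under it goes 7 mm into the base with about 1 mm of play, and it drops off if only the base is held upside down
- base_blue: the aluminium base of the blue-lidded tin; origin at the centre of its bottom face
- lid_blue: the blue lid; origin and looseness as for the red lid
- rack_top (a point): centre of the top of the dark square wire cooling rack (fixed, 140 x 140 mm, its top flat and 18 mm above the table); z up, x and y along its edges
- cake_1: loose plain ring cake, about 80 mm across and 36 mm high, beyond the red-lidded tin (about 110 mm between centres); origin at the centre of its underside; leave where it is
- cake_2: loose chocolate-chip ring cake, about 80 mm across and 36 mm high, on the robot's side of the red-lidded tin (about 110 mm between centres); origin at the centre of its underside; leave where it is
- cake_3: loose plain ring cake, about 80 mm across and 36 mm high, beyond the blue-lidded tin (about 110 mm between centres); origin at the centre of its underside; leave where it is
- cake_4: loose chocolate-chip ring cake, about 80 mm across and 36 mm high, on the robot's side of the blue-lidded tin (about 110 mm between centres); origin at the centre of its underside; leave where it is
- timer: small white kitchen timer, 70 x 66 x 21 mm, behind the rack; leave where it is
- tape: roll of beige tape lying flat, 102 mm across, 25 mm high, behind the rack; leave where it is
- pen: marker pen lying in front of the rack, 17 x 135 x 16 mm (long axis y); leave where it is

How it is judged:
By the outcome, as a careful person would: the job done as asked, in the order asked, and still so for the second after the job is handed in, with the robot touching nothing.
It also fails if it takes over 72 s, if anything falls off the work surface, if the arm or the gripper's body presses on something with over 40 N, if the wrist force passes 120 N, or if a joint passes its speed limit or range.

### The arm

A 6-joint arm with a two-finger parallel gripper is mounted at the origin on a cart in front of the work surface, level with it; the furniture and walls round the work are solid. World frame = base frame: x ahead of the robot, y to its left, z up, the work surface at z = 0. Lengths are in mm, angles in rad, forces in N, time in s.
With the tool pointing down it reaches from about 275 to 750 mm from the base axis. Payload 10.2 kg.
Tool frame: the origin (TCP) lies at the very end of the fingers, on their centre line; the grasp point (between the pads) lies 19 mm behind it; z points along the fingers, y is the line along which they close (so a half turn about z gives the same grasp; the last joint's range is limited). The gripper opens to 85 mm and grips with 20 to 120 N. Pads are 22 mm wide; open, the fingers measure 114 mm over their backs; the gripper's body (76 mm by 85 mm) begins 54 mm behind the grasp point. The pads swing forward as they close: fully open they stand 13 mm farther back than shut.
Start: joints at [-1.44, 0.313, 1.498, -0, 1.331, -0.223], TCP at [181.882, -492.494, 231.294] pointing down, gripper open.
Joint ranges: [-2.94, 2.94], [-0.97, 2.17], [0.19, 2.56], [-1.23, 4.37], [0.02, 3.11], [-2.88, 2.88]. Speed limits (rad/s): [2.39, 2.39, 3.01, 3.14, 3.14, 3.14].

### API

Orientations are given as a unit quaternion [w, x, y, z].
In Python, from rig import ctrl gives the robot as it stands.
- The arm moves only by the shell command python3 -m inch 'ROWS' [OPENING] [FORCE]. ROWS is text: rows parted by semicolons, each of 6 numbers parted by spaces: the shift along the tool's x, y, z in mm, then the turn, a rotation vector about the tool's x, y, z in units of 6 degrees (1.0 is 6 degrees). A call has exactly 10 rows; each row shifts and turns the commanded pose from where the row before left it, along the tool's axes as they then stand; what a row does not reach is not made up. A row lasts 1/12 s, in which the tool goes at most 41.7 mm and 7.16 degrees, less where a joint would pass 70% of its speed; a pose out of reach is approached as far as the arm can. A call with a gripper value outside its range is refused whole. OPENING is the opening, from 0 (shut) to 1 (fully open), set as the call begins (- or left out, the last holds). The fingers move at their own pace and stop on an object; FORCE is the grip in N (left out, the last holds). Time passes only in rows, so rows that do not move let the fingers close, or fill a call up. It gives the time, the measured TCP pose, the force, the opening and the grip force at its end, in the units of the state.
- ctrl.sense(): the state, without advancing time (a new reading comes with each control period).
- ctrl.capture(name): name is "scene" or "top" or "wrist"; returns a dict with "image" (400x640x3 uint8, red, green, blue), "intrinsics" (3x3 intrinsics, pixels), "rvec" (rotation vector, rad) and "tvec" (3), from world to camera coordinates, as OpenCV has them. Camera axes: x right, y down, z forward; pixel columns grow to the right and rows downward; lengths in mm; the calibration is good to about 2 mm. A picture is of the moment at which its call begins. There is no depth.
- ctrl.finish_job(): hands the job in; it is judged then, once.
The state is a dict: "time_s": time; "joints": joint angles; "dq": joint speeds; "tau": joint torques, N m; "eef_pos": TCP position; "ee_rot": TCP orientation; "force": force on the tool from outside, world axes, zero at the start; "wrist_torque": the same for the moment, N m; "grip_width": opening from 0.0 (shut) to 1.0 (fully open); "grip_force": force on a finger pad.
Only numpy, scipy, OpenCV 4.12 (cv2) and the standard library are available. Lean on these libraries where they do the work, as an engineer would, in place of code of your own. Each camera call takes 0.05 s, during which the arm holds its last target. There are 200 camera calls.

## Working session

There is one attempt and no reset: what is moved stays moved. The work goes in short steps, Python scripts to look and compute and a shell command to move; the robot and the scene stay as the last step left them, time stands still between calls to the robot, and variables do not carry over. Pictures are saved under pics/ and viewed, at most 12 in all, crops included, and the job is handed in when it is done.

```bash
ls; mkdir -p pics; python3 - <<'E'
from rig import ctrl
import cv2
for n in("scene","top"):
    c=ctrl.capture(n); cv2.imwrite(f"pics/{n}0.png",c["image"][:,:,::-1]); print(n,c["intrinsics"],c["rvec"],c["tvec"])
print(ctrl.sense())
E
```

```text
pics
scene [[388.39607122   0.         314.56563965]
 [  0.         388.39607122 205.86208032]
 [  0.           0.           1.        ]] [ 0.82405504 -2.42545828  1.23127286] [425.3909832  257.44206261 787.60859368]
top [[450.07802004   0.         321.23024721]
 [  0.         450.07802004 195.2048397 ]
 [  0.           0.           1.        ]] [ 2.17076443 -2.18264461  0.06390212] [-3.28394398e-01  5.70530849e+02  1.32797076e+03]
{'time_s': 0.1, 'joints': array([-1.44041180e+00,  3.13375038e-01,  1.49832903e+00,  5.85167368e-06,
        1.33099068e+00, -2.23365113e-01]), 'dq': array([ 0.00089567,  0.00051193, -0.00157177,  0.00030928, -0.00143456,
       -0.00058991]), 'tau': array([ 2.12225968e-03, -4.12898934e+01, -2.60142231e+01, -3.06762486e-04,
        2.98035593e-03,  1.41237720e-05]), 'eef_pos': array([ 181.84771317, -492.27032872,  230.81410457]), 'ee_rot': array([-5.50321324e-04,  9.84398360e-01,  1.75953305e-01,  2.84478485e-05]), 'force': array([-0.89613914, -0.60030085,  0.09234253]), 'wrist_torque': array([-0.01316242, -0.03361437, -0.01803688]), 'grip_force': 0.0, 'grip_width': 1.0019714417648635}
```

View pics/scene0.png

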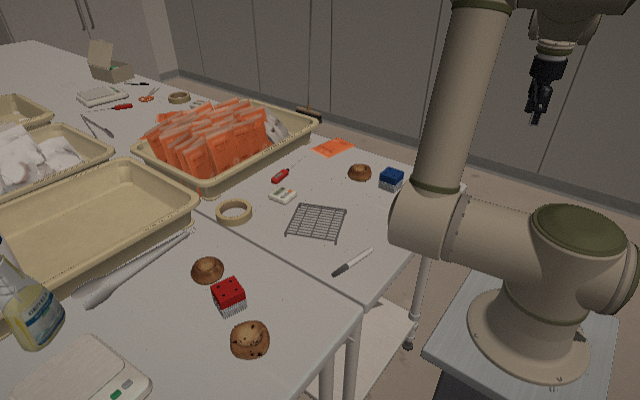

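View pics/top0.png

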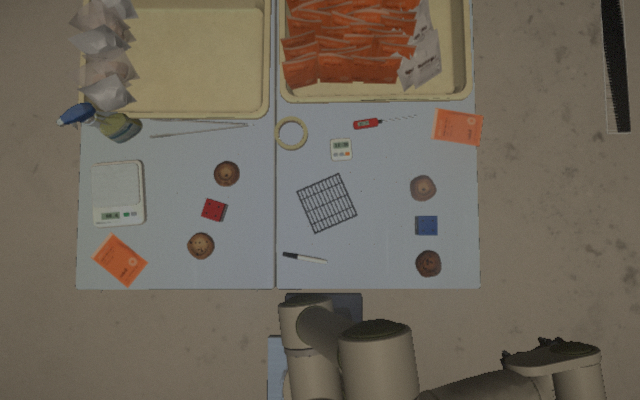

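The scene picture shows the red tin at about (228,296), the blue tin at (391,180) and the rack at (316,222). In the top view the red lid is at (214,210), the blue lid at (426,226) and the rack at (327,203). The cakes sit before and behind each tin, at (227,173)/(201,245) and (423,188)/(428,263). Next I'll convert these to positions with the calibration.

```bash
cat > h.py <<'E'
import numpy as np, cv2
from scipy.spatial.transform import Rotation as R
def unproj(c,uv,z):
    Rm=cv2.Rodrigues(np.asarray(c["rvec"],float))[0]; C=-Rm.T@np.ravel(c["tvec"])
    d=np.c_[np.atleast_2d(uv),np.ones(len(np.atleast_2d(uv)))]@np.linalg.inv(c["intrinsics"]).T@Rm
    return (C+d*((z-C[2])/d[:,2])[:,None])[:,:2]
def rect(c,mask,z,rng):
    x0,y0,x1,y1=rng; m=np.zeros(mask.shape,np.uint8); m[y0:y1,x0:x1]=mask[y0:y1,x0:x1]
    v,u=np.nonzero(m); p=unproj(c,np.c_[u,v],z)
    (cx,cy),(w,h),a=cv2.minAreaRect(p.astype(np.float32)); return np.round([cx,cy,w,h,a],1),len(p)
E
python3 - <<'E'
from rig import ctrl; from h import *
c=ctrl.capture("top"); im=c["image"].astype(int); r,g,b=im[...,0],im[...,1],im[...,2]
Rm=cv2.Rodrigues(c["rvec"])[0]; print("cam",-Rm.T@c["tvec"])
print("red",rect(c,(r>90)&(r>2*g)&(r>2*b),54,(195,190,235,230)))
print("blue",rect(c,(b>80)&(b>1.7*r),54,(405,205,445,245)))
print("rack",rect(c,r+g+b<220,18,(285,160,370,250)))
print("cakes",unproj(c,[[227,173],[201,245],[423,188],[428,263]],36))
w=ctrl.capture("wrist"); print(w["intrinsics"],w["rvec"],w["tvec"]); s=ctrl.sense()
q=s["ee_rot"];T=R.from_quat(q[[1,2,3,0]]); Rw=cv2.Rodrigues(w["rvec"])[0]; C=-Rw.T@w["tvec"]
print("cam in tool",T.inv().apply(C-s["eef_pos"]),"axis",T.inv().apply(Rw[2]),T.as_matrix().round(3).tolist())
x=np.hstack([cv2.resize(c["image"][y:y+h,x:x+h],(390,390),interpolation=cv2.INTER_CUBIC) for x,y,h in((285,163,80),)]+[np.vstack([cv2.resize(c["image"][y:y+40,x:x+40],(195,195),interpolation=cv2.INTER_CUBIC) for x,y in((194,190),(406,206))])])
cv2.imwrite("pics/c1.png",x[:,:,::-1])
E
```

```text
cam [ 471.26694694  -23.27870102 1366.15426318]
red (array([528.3, 315.1,  53.7,  51.6,  71.5]), 310)
blue (array([ 481.1, -311.5,   49.5,   49.2,   89.7]), 162)
rack (array([547.9, -18.4, 139.3, 137.9,  23.3]), 229)
cakes [[ 637.54428217  277.22624409]
 [ 424.17504528  351.96673695]
 [ 588.9657723  -304.74070768]
 [ 368.98518159 -314.57530657]]
[[327.38289121   0.         317.85123581]
 [  0.         327.38289121 203.76604271]
 [  0.           0.           1.        ]] [-2.37542101  1.65390599  0.24168745] [-525.09761882  -36.14395688  377.73505672]
cam in tool [  73.44389634    0.2833958  -141.10404681] axis [-2.85640727e-01  3.70671449e-04  9.58336704e-01] [[0.938, 0.347, -0.0], [0.347, -0.938, 0.001], [0.0, -0.001, -1.0]]
```

View pics/c1.png

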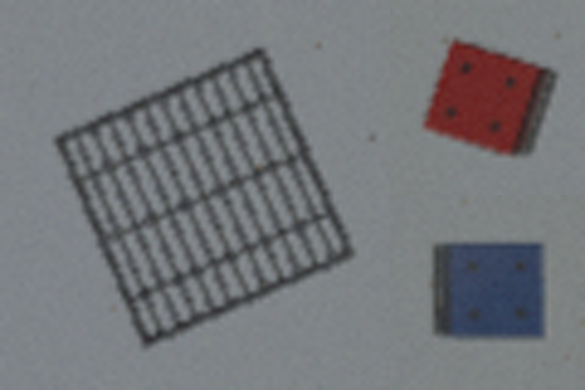

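In the crop the rack corners are at (262,48), (352,255), (147,345) and (57,140), and the lids are clean squares. From the calibration:

| Item | Position (mm) | Yaw |
|---|---|---|
| Red tin | (528, 315) | -18.5° |
| Blue tin | (481, -312) | 0° |
| Rack | (548, -18) | 23.3° |

The rack measures 139 mm, as it should, and the cakes are about 110 mm from the tins.

Plan per tin:
1. Grip at 45° from the side.
2. Swing 90° about the closing axis and stand the tin on its side.
3. Regrip, roll 180° about the tool axis, and place lid-down.

```bash
cat >> h.py <<'E'
def ori(head,th,xs=1):
    "tool pointing toward heading (deg), th deg below horizontal; xs=+1: tool x on the upper side"
    h,t=np.radians([head,th]); f=np.array([np.cos(h),np.sin(h),0]); u=np.array([0,0,1.])
    z=f*np.cos(t)-u*np.sin(t); x=xs*(f*np.sin(t)+u*np.cos(t)); return R.from_matrix(np.c_[x,np.cross(z,x),z])
def pose(c,head,th,xs=1,off=20): # grasp centre -> (TCP, R)
    o=ori(head,th,xs); return np.array(c)+off*o.as_matrix()[:,2],o
def plan(p0,o0,p1,o1,n,via=None):
    "n equal rows (screw) from pose 0 to pose 1"
    rv=(o0.inv()*o1).as_rotvec()
    if via is not None: rv=np.array(via)
    r=rv/n; S=sum(R.from_rotvec(r*k).as_matrix() for k in range(n))
    t=np.linalg.solve(o0.as_matrix()@S,np.array(p1)-p0)
    path=[p0]; o=o0
    for k in range(n): path.append(path[-1]+o.apply(t)); o=o*R.from_rotvec(r)
    P=np.array(path); print(f"n={n} |t|={np.linalg.norm(t):.1f}mm |r|={np.degrees(np.linalg.norm(r)):.2f}deg minz={P[:,2].min():.0f} rmin={np.hypot(P[:,0],P[:,1]).min():.0f} ROW:",*t.round(1),*(np.degrees(r)/6).round(3))
    return p1,o1
def now(s): return np.array(s["eef_pos"]),R.from_quat(np.array(s["ee_rot"])[[1,2,3,0]])
def seq(s,steps):
    p,o=now(s); print("at",p.round(1),"q",np.round(s["joints"],2),"F",np.round(s["force"],1),"grip",round(s["grip_width"],2),"t",s["time_s"])
    for (P,O),n in steps: p,o=plan(p,o,P,O,n)
E
python3 - <<'E'
from rig import ctrl; from h import *
s=ctrl.sense(); p,o=now(s)
seq(s,[(([420,0,280],ori(20,90)),20),(pose([528,315,27],71.5,45,1,-110),20)])
E
```

```text
at [ 181.9 -492.3  231. ] q [-1.44  0.31  1.5  -0.    1.33 -0.22] F [ 0.5 -0.6 -0.2] grip 1.0 t 0.2
n=20 |t|=27.5mm |r|=0.01deg minz=231 rmin=378 ROW: 19.7 -19.0 -2.4 -0.0 -0.0 0.002
n=20 |t|=16.0mm |r|=3.37deg minz=105 rmin=420 ROW: 7.9 -4.8 13.1 0.168 0.349 -0.406
```

```bash
A='19.7 -19 -2.4 0 0 0'
python3 -m inch '19.7 -19 -2.4 0 0 0;19.7 -19 -2.4 0 0 0;19.7 -19 -2.4 0 0 0;19.7 -19 -2.4 0 0 0;19.7 -19 -2.4 0 0 0;19.7 -19 -2.4 0 0 0;19.7 -19 -2.4 0 0 0;19.7 -19 -2.4 0 0 0;19.7 -19 -2.4 0 0 0;19.7 -19 -2.4 0 0 0' 1 45
python3 -m inch '19.7 -19 -2.4 0 0 0;19.7 -19 -2.4 0 0 0;19.7 -19 -2.4 0 0 0;19.7 -19 -2.4 0 0 0;19.7 -19 -2.4 0 0 0;19.7 -19 -2.4 0 0 0;19.7 -19 -2.4 0 0 0;19.7 -19 -2.4 0 0 0;19.7 -19 -2.4 0 0 0;19.7 -19 -2.4 0 0 0'
python3 - <<'E'
from rig import ctrl; from h import *
s=ctrl.sense()
seq(s,[(pose([528,315,27],71.5,45,1,-110),20)])
E
```

```text
time_s: 1.03
eef_pos: [301.1, -244.7, 255.4]
ee_rot: [0.0, 0.984, 0.176, 0.0]
force: [0.1, 0.4, -0.4]
grip_width: 1.001
grip_force: 0.0
time_s: 1.87
eef_pos: [420.1, 1.9, 279.4]
ee_rot: [0.0, 0.984, 0.176, 0.0]
force: [0.6, -0.6, 0.2]
grip_width: 1.001
grip_force: 0.0
at [420.1   1.9 279.4] q [-0.28  0.04  1.7  -0.    1.4   0.94] F [ 0.6 -0.6  0.2] grip 1.0 t 1.8667
n=20 |t|=15.9mm |r|=3.36deg minz=105 rmin=420 ROW: 7.8 -4.7 13.0 0.167 0.349 -0.404
```

```bash

python3 -m inch '7.8 -4.7 13 .167 .349 -.404;7.8 -4.7 13 .167 .349 -.404;7.8 -4.7 13 .167 .349 -.404;7.8 -4.7 13 .167 .349 -.404;7.8 -4.7 13 .167 .349 -.404;7.8 -4.7 13 .167 .349 -.404;7.8 -4.7 13 .167 .349 -.404;7.8 -4.7 13 .167 .349 -.404;7.8 -4.7 13 .167 .349 -.404;7.8 -4.7 13 .167 .349 -.404'
python3 -m inch '7.8 -4.7 13 .167 .349 -.404;7.8 -4.7 13 .167 .349 -.404;7.8 -4.7 13 .167 .349 -.404;7.8 -4.7 13 .167 .349 -.404;7.8 -4.7 13 .167 .349 -.404;7.8 -4.7 13 .167 .349 -.404;7.8 -4.7 13 .167 .349 -.404;7.8 -4.7 13 .167 .349 -.404;7.8 -4.7 13 .167 .349 -.404;7.8 -4.7 13 .167 .349 -.404'
python3 - <<'E'
from rig import ctrl; from h import *
s=ctrl.sense(); c=ctrl.capture("wrist"); cv2.imwrite("pics/w1.png",c["image"][:,:,::-1])
im=c["image"].astype(int); r,g,b=im[...,0],im[...,1],im[...,2]
np.savez("w1.npz",**c)
seq(s,[(pose([528,315,27],71.5,45,1,20),10)])
P=np.array([[528+dx*np.cos(a)-dy*np.sin(a),315+dx*np.sin(a)+dy*np.cos(a),z] for a in [np.radians(-18.5)] for z in(54,0) for dx,dy in((28,28),(28,-28),(-28,-28),(-28,28))])
print(cv2.projectPoints(P,c["rvec"],c["tvec"],c["intrinsics"],None)[0].reshape(-1,2).round(0).tolist())
E
```

```text
time_s: 2.7
eef_pos: [474.6, 98.1, 167.7]
ee_rot: [-0.117, 0.905, 0.374, 0.163]
force: [0.8, -0.7, 0.1]
grip_width: 0.999
grip_force: 0.0
time_s: 3.53
eef_pos: [502.6, 239.5, 104.4]
ee_rot: [-0.224, 0.749, 0.54, 0.311]
force: [0.5, 0.4, -0.5]
grip_width: 0.999
grip_force: 0.0
at [502.6 239.5 104.4] q [-0.11  0.44  1.93  1.07  0.91 -0.54] F [ 0.5  0.4 -0.5] grip 1.0 t 3.5333
n=10 |t|=13.1mm |r|=0.01deg minz=13 rmin=557 ROW: 0.2 0.0 13.1 0.0 -0.001 0.002
[[353.0, 149.0], [358.0, 214.0], [276.0, 214.0], [281.0, 149.0], [348.0, 186.0], [351.0, 243.0], [283.0, 243.0], [286.0, 186.0]]
```

View pics/w1.png

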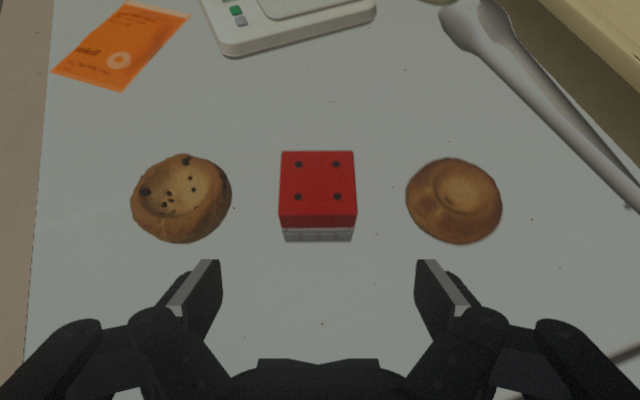

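The wrist view shows the red lid top with corners at (281,150), (354,150), (357,214) and (279,214), within 2 px of the prediction, so the pose is good. I'll narrow the opening to clear the cakes at (232,200) and (405,200), descend along the tool and grip.

```bash

python3 -m inch '0 0 13.1 0 0 0;0 0 13.1 0 0 0;0 0 13.1 0 0 0;0 0 13.1 0 0 0;0 0 13.1 0 0 0;0 0 13.1 0 0 0;0 0 13.1 0 0 0;0 0 13.1 0 0 0;0 0 13.1 0 0 0;0 0 13.1 0 0 0' 0.85
python3 -m inch '0 0 0 0 0 0;0 0 0 0 0 0;0 0 0 0 0 0;0 0 0 0 0 0;0 0 0 0 0 0;0 0 0 0 0 0;0 0 0 0 0 0;0 0 0 0 0 0;0 0 0 0 0 0;0 0 0 0 0 0' 0 45
python3 - <<'E'
from rig import ctrl; from h import *
s=ctrl.sense(); p,o=now(s)
U=(p+[-20,-30,110],o)
# lay: tool heading 203.3, 45 down, x below
L=pose([420,190,150],203.3,45,-1,20)
seq(s,[(U,5),(L,20)])
E
```

```text
time_s: 4.42
eef_pos: [532.3, 326.7, 11.8]
ee_rot: [-0.223, 0.75, 0.539, 0.31]
force: [0.2, -0.3, -0.3]
grip_width: 0.851
grip_force: 0.0
time_s: 5.25
eef_pos: [532.0, 326.6, 12.1]
ee_rot: [-0.223, 0.75, 0.54, 0.311]
force: [-0.2, -0.4, -1.5]
grip_width: 0.651
grip_force: 48.0
at [532.  326.6  12.1] q [ 0.08  0.7   1.81  1.28  0.74 -0.64] F [-0.2 -0.4 -1.5] grip 0.65 t 5.25
n=5 |t|=23.2mm |r|=0.00deg minz=12 rmin=592 ROW: 10.6 -1.9 -20.5 0.0 0.0 0.0
n=20 |t|=8.8mm |r|=4.98deg minz=96 rmin=447 ROW: -8.7 -0.4 -1.1 0.0 -0.701 0.443
```

```bash

python3 -m inch '10.6 -1.9 -20.5 0 0 0;10.6 -1.9 -20.5 0 0 0;10.6 -1.9 -20.5 0 0 0;10.6 -1.9 -20.5 0 0 0;10.6 -1.9 -20.5 0 0 0;-8.7 -.4 -1.1 0 -.7 .443;-8.7 -.4 -1.1 0 -.7 .443;-8.7 -.4 -1.1 0 -.7 .443;-8.7 -.4 -1.1 0 -.7 .443;-8.7 -.4 -1.1 0 -.7 .443'
python3 -m inch '-8.7 -.4 -1.1 0 -.7 .443;-8.7 -.4 -1.1 0 -.7 .443;-8.7 -.4 -1.1 0 -.7 .443;-8.7 -.4 -1.1 0 -.7 .443;-8.7 -.4 -1.1 0 -.7 .443;-8.7 -.4 -1.1 0 -.7 .443;-8.7 -.4 -1.1 0 -.7 .443;-8.7 -.4 -1.1 0 -.7 .443;-8.7 -.4 -1.1 0 -.7 .443;-8.7 -.4 -1.1 0 -.7 .443'
python3 - <<'E'
from rig import ctrl; from h import *
s=ctrl.sense(); p,o=now(s)
seq(s,[(pose([420,190,150],203.3,45,-1,20),5),(pose([420,190,36],203.3,45,-1,20),10)])
E
```

```text
time_s: 6.08
eef_pos: [494.0, 262.2, 101.0]
ee_rot: [-0.155, 0.852, 0.48, 0.14]
force: [-0.2, 0.2, -2.0]
grip_width: 0.648
grip_force: 48.9
time_s: 6.92
eef_pos: [436.3, 200.6, 109.0]
ee_rot: [-0.001, 0.931, 0.3, -0.211]
force: [-0.1, -0.1, -1.6]
grip_width: 0.651
grip_force: 48.8
at [436.3 200.6 109. ] q [ 0.21  0.59  1.49 -0.04  1.49  1.17] F [-0.1 -0.1 -1.6] grip 0.65 t 6.9167
n=5 |t|=8.6mm |r|=4.95deg minz=109 rmin=447 ROW: -8.6 -0.5 -1.0 0.0 -0.699 0.44
n=10 |t|=11.4mm |r|=0.00deg minz=22 rmin=447 ROW: 8.1 0.0 8.1 0.0 0.0 0.0
```

```bash

python3 -m inch '-8.6 -.5 -1 0 -.7 .44;-8.6 -.5 -1 0 -.7 .44;-8.6 -.5 -1 0 -.7 .44;-8.6 -.5 -1 0 -.7 .44;-8.6 -.5 -1 0 -.7 .44;12 0 12 0 0 0;14 0 14 0 0 0;14 0 14 0 0 0;14 0 14 0 0 0;14 0 14 0 0 0'
python3 - <<'E'
from rig import ctrl; from h import *
s=ctrl.sense(); p,o=now(s)
c=ctrl.capture("scene"); im=cv2.resize(c["image"][120:400,130:470],(800,659))[:600]; cv2.imwrite("pics/s2.png",im[:,:,::-1])
print((p-20*o.as_matrix()[:,2]).round(1))
seq(s,[(pose([420,190,28.5],203.3,45,-1,20),10)])
E
```

```text
time_s: 7.75
eef_pos: [407.5, 184.6, 38.4]
ee_rot: [0.076, 0.905, 0.188, -0.373]
force: [-0.4, -0.8, -1.9]
grip_width: 0.65
grip_force: 48.9
[420.4 190.2  52.6]
at [407.5 184.6  38.4] q [ 0.23  0.84  1.39 -0.12  1.68  1.43] F [-0.4 -0.8 -1.9] grip 0.65 t 7.75
n=10 |t|=2.4mm |r|=0.02deg minz=14 rmin=447 ROW: 1.7 0.0 1.7 -0.0 -0.003 0.002
```

View pics/s2.png

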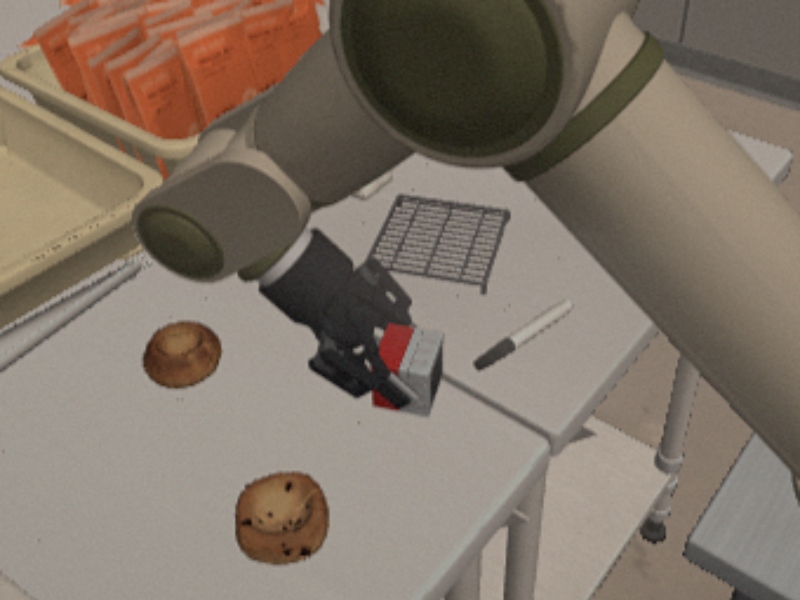

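The picture shows the red tin closed and turned on its side, base towards the robot, at about (408,370), still above the table. I'll lower it.

```bash

python3 -m inch '2.5 0 2.5 0 0 0;2.5 0 2.5 0 0 0;2.5 0 2.5 0 0 0;2.5 0 2.5 0 0 0;2 0 2 0 0 0;2 0 2 0 0 0;1 0 1 0 0 0;1 0 1 0 0 0;.5 0 .5 0 0 0;.5 0 .5 0 0 0'
python3 - <<'E'
from rig import ctrl; from h import *
s=ctrl.sense(); p,o=now(s); g=p-20*o.as_matrix()[:,2]
print(g.round(1),o.as_matrix().round(3).tolist())
B=(p-90*o.as_matrix()[:,2],o)
C=np.array([420,190,28])
seq(s,[(B,6),(pose(C,23.3,45,1,-90),14),(pose(C,23.3,45,1,20),8)])
E
```

```text
time_s: 8.63
eef_pos: [407.6, 184.5, 15.8]
ee_rot: [0.077, 0.905, 0.188, -0.374]
force: [0.1, 1.4, 6.8]
grip_width: 0.645
grip_force: 49.3
[420.6 190.1  30. ] [[0.65, 0.397, -0.648], [0.282, -0.918, -0.279], [-0.705, -0.001, -0.709]]
at [407.6 184.5  15.8] q [ 0.23  0.88  1.39 -0.12  1.65  1.44] F [0.1 1.4 6.8] grip 0.65 t 8.6333
n=6 |t|=15.0mm |r|=0.00deg minz=16 rmin=447 ROW: -0.0 0.0 -15.0 0.0 0.0 0.0
n=14 |t|=9.1mm |r|=6.42deg minz=80 rmin=397 ROW: -9.0 -0.0 -0.5 -0.001 1.07 0.001
n=8 |t|=13.8mm |r|=0.00deg minz=14 rmin=397 ROW: 0.0 -0.0 13.8 0.0 0.0 0.0
```

```bash

python3 -m inch '0 0 0 0 0 0;0 0 0 0 0 0;0 0 0 0 0 0;0 0 0 0 0 0;0 0 -15 0 0 0;0 0 -15 0 0 0;0 0 -15 0 0 0;0 0 -15 0 0 0;0 0 -15 0 0 0;0 0 -15 0 0 0' 0.9
python3 -m inch '-9 0 -.5 0 1.07 0;-9 0 -.5 0 1.07 0;-9 0 -.5 0 1.07 0;-9 0 -.5 0 1.07 0;-9 0 -.5 0 1.07 0;-9 0 -.5 0 1.07 0;-9 0 -.5 0 1.07 0;-9 0 -.5 0 1.07 0;-9 0 -.5 0 1.07 0;-9 0 -.5 0 1.07 0'
python3 - <<'E'
from rig import ctrl; from h import *
C=np.array([420,190,28])
seq(ctrl.sense(),[(pose(C,23.3,45,1,-90),5)])
E
```

```text
time_s: 9.47
eef_pos: [466.2, 209.8, 79.8]
ee_rot: [0.077, 0.905, 0.188, -0.374]
force: [-0.5, 0.0, -0.1]
grip_width: 0.9
grip_force: 0.0
time_s: 10.3
eef_pos: [391.4, 177.2, 108.1]
ee_rot: [-0.034, 0.965, 0.2, 0.168]
force: [1.0, 0.7, -0.1]
grip_width: 0.902
grip_force: 0.0
at [391.4 177.2 108.1] q [0.08 0.11 2.17 0.21 0.54 1.09] F [ 1.   0.7 -0.1] grip 0.9 t 10.3
n=5 |t|=7.3mm |r|=5.05deg minz=92 rmin=397 ROW: -7.3 -0.1 -0.4 0.0 0.842 0.003
```

```bash
cat > kin.py <<'E'
from h import *
D=[([181.9,-492.3,231],[-1.4404,.3134,1.4983],R.from_matrix(np.array([[.938,.347,0],[.347,-.938,.001],[0,-.001,-1]]))),
([420.1,1.9,279.4],[-.28,.04,1.7],R.from_quat([.984,.176,0,0])),
([502.6,239.5,104.4],[-.11,.44,1.93],R.from_quat([.749,.54,.311,-.224])),
([532,326.6,12.1],[.08,.7,1.81],R.from_quat([.75,.54,.311,-.223])),
([436.3,200.6,109],[.21,.59,1.49],R.from_quat([.931,.3,-.211,-.001])),
([407.5,184.6,38.4],[.23,.84,1.39],R.from_quat([.905,.188,-.373,.076])),
([407.6,184.5,15.8],[.23,.88,1.39],R.from_quat([.905,.188,-.374,.077])),
([391.4,177.2,108.1],[.08,.11,2.17],R.from_quat([.965,.2,.168,-.034]))]
A=[];b=[]
for p,q,o in D:
    c,s=np.cos(q[0]),np.sin(q[0]); z=o.as_matrix()[:,2]
    U=np.array([c,s,0]);V=np.array([-s,c,0]);Z=np.array([0,0,1.]); a=q[1];e=q[1]+q[2]
    A.append(np.c_[np.sin(a)*U+np.cos(a)*Z,np.sin(e)*U+np.cos(e)*Z,Z,V,z]); b.append(p)
A=np.vstack(A); b=np.concatenate(b); K,_,rk,_=np.linalg.lstsq(A,b,rcond=None)
l2,l3,d1,d,L=K
def ik(p,o):
    W=np.array(p)-L*o.as_matrix()[:,2]; r=np.hypot(W[0],W[1]); q1=np.arctan2(W[1],W[0])-np.arcsin(d/r)
    u=np.sqrt(r*r-d*d); h=W[2]-d1; c3=(u*u+h*h-l2*l2-l3*l3)/(2*l2*l3)
    if abs(c3)>1: return "unreachable",c3
    q3=np.arccos(c3); q2=np.arctan2(u,h)-np.arctan2(l3*np.sin(q3),l2+l3*c3); e=q2+q3
    F=np.array([np.sin(e)*np.cos(q1),np.sin(e)*np.sin(q1),np.cos(e)]) # forearm dir
    return np.round([q1,q2,q3],2),"bend q5",round(float(np.arccos(F@o.as_matrix()[:,2])),2)
if __name__=="__main__":
    print(K.round(1),"res",(A@K-b).round(0).tolist())
    for C in([420,190,28],[548,-18,46],[548,-18,100],[481,-312,27],[528,315,27],[450,-170,28],[520,-170,28]):
        for hd in (23.3,203.3,-66.7,113.3,0,90,-90,180):
            for th in(45,60): print(C,hd,th,*ik(*pose(C,hd,th)))
E
python3 kin.py
```

```text
[408.  386.9 182.4 118.7 245.5] res [1.0, 11.0, 2.0, -5.0, 2.0, -0.0, 6.0, -5.0, -4.0, 4.0, -5.0, -4.0, -5.0, 3.0, 0.0, 0.0, 2.0, 5.0, 1.0, 2.0, 4.0, 13.0, 1.0, -3.0]
[420, 190, 28] 23.3 45 [0.03 0.41 2.43] bend q5 0.51
[420, 190, 28] 23.3 60 [0.08 0.36 2.29] bend q5 0.16
[420, 190, 28] 203.3 45 [0.23 0.89 1.4 ] bend q5 1.64
[420, 190, 28] 203.3 60 [0.21 0.74 1.57] bend q5 1.35
[420, 190, 28] -66.7 45 [0.51 0.67 1.86] bend q5 1.01
[420, 190, 28] -66.7 60 [0.41 0.57 1.9 ] bend q5 0.83
[420, 190, 28] 113.3 45 [-0.16  0.66  1.88] bend q5 1.2
[420, 190, 28] 113.3 60 [-0.07  0.56  1.91] bend q5 1.0
[420, 190, 28] 0 45 [0.25 0.43 2.37] bend q5 0.46
[420, 190, 28] 0 60 [0.22 0.38 2.25] bend q5 0.11
[420, 190, 28] 90 45 [-0.21  0.56  2.08] bend q5 0.99
[420, 190, 28] 90 60 [-0.1   0.49  2.05] bend q5 0.81
[420, 190, 28] -90 45 [0.48 0.75 1.67] bend q5 1.24
[420, 190, 28] -90 60 [0.39 0.64 1.76] bend q5 1.03
[420, 190, 28] 180 45 [0.12 0.87 1.44] bend q5 1.62
[420, 190, 28] 180 60 [0.13 0.73 1.6 ] bend q5 1.34
[548, -18, 46] 23.3 45 [-0.49  0.5   2.11] bend q5 0.59
[548, -18, 46] 23.3 60 [-0.
[... 4539 characters left out ...]
9  0.86  1.33] bend q5 1.35
[520, -170, 28] -66.7 45 [-0.31  0.62  1.96] bend q5 0.56
[520, -170, 28] -66.7 60 [-0.39  0.58  1.89] bend q5 0.45
[520, -170, 28] 113.3 45 [-0.68  0.97  1.22] bend q5 1.67
[520, -170, 28] 113.3 60 [-0.64  0.84  1.36] bend q5 1.4
[520, -170, 28] 0 45 [-0.74  0.53  2.14] bend q5 0.53
[520, -170, 28] 0 60 [-0.67  0.51  2.01] bend q5 0.37
[520, -170, 28] 90 45 [-0.76  0.88  1.42] bend q5 1.47
[520, -170, 28] 90 60 [-0.7   0.77  1.5 ] bend q5 1.25
[520, -170, 28] -90 45 [-0.25  0.71  1.76] bend q5 0.85
[520, -170, 28] -90 60 [-0.34  0.65  1.75] bend q5 0.73
[520, -170, 28] 180 45 [-0.42  1.06  1.04] bend q5 1.78
[520, -170, 28] 180 60 [-0.44  0.9   1.25] bend q5 1.47
```

```bash
python3 - <<'E'
from kin import *; from rig import ctrl
from scipy.spatial.transform import Slerp
s=ctrl.sense(); p,o=now(s)
C=[420,190,28]
def chk(a,b,n=6):
    sl=Slerp([0,1],R.concatenate([a[1],b[1]]))
    for t in np.linspace(0,1,n): print("  ",*ik(a[0]+(b[0]-a[0])*t,sl(t)))
W1=pose(C,100,60,1,-120); W2=pose(C,23.3,45,1,-90); G=pose(C,23.3,45,1,20); U=pose([420,190,140],23.3,45,1,20)
T=pose([530,-20,170],23.3,45,1,20); S=pose([540,-20,170],203.3,45,-1,20)
for n,a,b in(("1",(p,o),W1),("2",W1,W2),("3",W2,G),("4",G,U),("5",U,T),("6",T,S)): print(n); chk(a,b,5)
seq(s,[(W1,15),(W2,15),(G,10)])
E
```

```text
1
   [0.08 0.07 2.2 ] bend q5 0.55
   [-0.06  0.08  2.19] bend q5 0.67
   [-0.16  0.13  2.12] bend q5 0.85
   [-0.22  0.21  2.02] bend q5 1.04
   [-0.24  0.31  1.89] bend q5 1.22
2
   [-0.24  0.31  1.89] bend q5 1.22
   [-0.3   0.19  2.11] bend q5 1.03
   [-0.32  0.08  2.31] bend q5 0.83
   [-0.28 -0.02  2.5 ] bend q5 0.61
   [-0.11 -0.05  2.62] bend q5 0.38
3
   [-0.11 -0.05  2.62] bend q5 0.38
   [-0.07  0.08  2.58] bend q5 0.41
   [-0.03  0.2   2.53] bend q5 0.45
   [0.   0.31 2.48] bend q5 0.48
   [0.03 0.41 2.43] bend q5 0.51
4
   [0.03 0.41 2.43] bend q5 0.51
   [0.03 0.31 2.43] bend q5 0.43
   [0.03 0.22 2.41] bend q5 0.35
   [0.03 0.13 2.39] bend q5 0.29
   [0.03 0.05 2.37] bend q5 0.26
5
   [0.03 0.05 2.37] bend q5 0.26
   [-0.15  0.06  2.34] bend q5 0.39
   [-0.3   0.08  2.27] bend q5 0.5
   [-0.42  0.13  2.19] bend q5 0.59
   [-0.52  0.2   2.08] bend q5 0.67
6
   [-0.52  0.2   2.08] bend q5 0.67
   [-0.38  0.26  1.83] bend q5 0.8
   [-0.26  0.42  1.56] bend q5 1.16
   [-0.17  0.63  1.28] bend q5 1.57
   [-0.11  0.86  1.02] bend q5 1.95
at [391.4 177.2 108.1] q [0.08 0.11 2.17 0.21 0.54 1.09] F [ 1.   0.7 -0.1] grip 0.9 t 10.3
n=15 |t|=4.6mm |r|=5.15deg minz=108 rmin=427 ROW: -0.6 4.0 -2.1 0.359 0.097 -0.773
n=15 |t|=6.2mm |r|=5.20deg minz=92 rmin=397 ROW: -1.5 -5.7 2.0 -0.52 0.141 0.678
n=10 |t|=11.0mm |r|=0.00deg minz=14 rmin=397 ROW: 0.0 0.0 11.0 0.0 0.0 0.0
```

```bash
python3 - <<'E'
from kin import *; from rig import ctrl
from scipy.spatial.transform import Slerp
s=ctrl.sense(); p,o=now(s)
def chk(a,b,n=6):
    sl=Slerp([0,1],R.concatenate([a[1],b[1]]))
    for t in np.linspace(0,1,n): print("  ",*ik(a[0]+(b[0]-a[0])*t,sl(t)))
C=[420,190,28]
W1=pose([420,190,110],100,62,1,-20); W2=pose([420,190,100],23.3,50,1,20); G=pose(C,23.3,50,1,20)
for n,a,b in(("1",(p,o),W1),("2",W1,W2),("3",W2,G)): print(n); chk(a,b,5)
seq(s,[(W1,14),(W2,16),(G,10)])
E
```

```text
1
   [0.08 0.07 2.2 ] bend q5 0.55
   [-0.01  0.09  2.18] bend q5 0.66
   [-0.08  0.14  2.12] bend q5 0.81
   [-0.12  0.21  2.02] bend q5 0.98
   [-0.12  0.29  1.91] bend q5 1.15
2
   [-0.12  0.29  1.91] bend q5 1.15
   [-0.15  0.23  2.05] bend q5 0.95
   [-0.14  0.17  2.19] bend q5 0.73
   [-0.07  0.14  2.3 ] bend q5 0.48
   [0.05 0.16 2.35] bend q5 0.23
3
   [0.05 0.16 2.35] bend q5 0.23
   [0.05 0.21 2.36] bend q5 0.25
   [0.05 0.27 2.38] bend q5 0.28
   [0.05 0.32 2.38] bend q5 0.32
   [0.05 0.38 2.39] bend q5 0.37
at [391.4 177.2 108.1] q [0.08 0.11 2.17 0.21 0.54 1.09] F [ 1.   0.7 -0.1] grip 0.9 t 10.3
n=14 |t|=2.7mm |r|=5.50deg minz=108 rmin=430 ROW: 1.9 1.8 -0.7 0.37 0.084 -0.835
n=16 |t|=2.9mm |r|=4.84deg minz=85 rmin=459 ROW: -0.5 0.1 2.9 -0.447 0.106 0.663
n=10 |t|=7.2mm |r|=0.00deg minz=13 rmin=474 ROW: -4.6 0.0 5.5 0.0 0.0 0.0
```

```bash
python3 -m inch '1.9 1.8 -.7 .37 .084 -.835;1.9 1.8 -.7 .37 .084 -.835;1.9 1.8 -.7 .37 .084 -.835;1.9 1.8 -.7 .37 .084 -.835;1.9 1.8 -.7 .37 .084 -.835;1.9 1.8 -.7 .37 .084 -.835;1.9 1.8 -.7 .37 .084 -.835;1.9 1.8 -.7 .37 .084 -.835;1.9 1.8 -.7 .37 .084 -.835;1.9 1.8 -.7 .37 .084 -.835'
python3 - <<'E'
from kin import *; from rig import ctrl
s=ctrl.sense(); W2=pose([420,190,95],23.3,45,1,20); G=pose([420,190,28],23.3,45,1,20)
seq(s,[(W2,20),(G,10)])
c=ctrl.capture("wrist"); cv2.imwrite("pics/w2.png",c["image"][:,:,::-1])
a=np.radians(23.3); P=np.array([[420+x*np.cos(a)-y*np.sin(a),190+x*np.sin(a)+y*np.cos(a),56] for x,y in((27,28),(27,-28),(-27,-28),(-27,28))])
print(cv2.projectPoints(P,c["rvec"],c["tvec"],c["intrinsics"],None)[0].reshape(-1,2).round(0).tolist()); np.savez("w2.npz",**c)
E
```

```text
time_s: 11.13
eef_pos: [414.4, 176.2, 120.6]
ee_rot: [-0.15, 0.759, 0.612, 0.164]
force: [-0.5, -0.4, -0.3]
grip_width: 0.9
grip_force: 0.0
at [414.4 176.2 120.6] q [-0.13  0.23  2.01  0.56  0.96 -0.25] F [-0.5 -0.4 -0.3] grip 0.9 t 11.1333
n=20 |t|=2.4mm |r|=2.91deg minz=81 rmin=450 ROW: 0.0 0.1 2.4 -0.275 0.155 0.368
n=10 |t|=6.7mm |r|=0.00deg minz=14 rmin=475 ROW: -4.7 0.0 4.7 0.0 0.0 0.0
[[331.0, 184.0], [380.0, 251.0], [314.0, 298.0], [267.0, 229.0]]
```

View pics/w2.png

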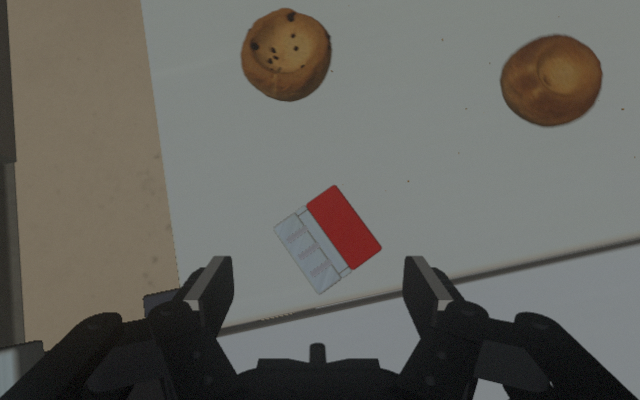

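The red tin stands on its side, closed, with top corners at (336,185), (382,248), (320,294) and (273,230). That is about 5 px from the prediction, and the yaw matches.

```bash
python3 - <<'E'
from kin import *; from rig import ctrl
c=dict(np.load("w2.npz")); P=unproj(c,[[336,185],[382,248],[320,294],[273,230]],56); m=P.mean(0); print(P.round(0).tolist(),m)
s=ctrl.sense(); W2=pose([*m,95],23.3,45,1,20); G=pose([*m,28.5],23.3,45,1,20)
print(ik(*W2),ik(*G))
seq(s,[(W2,20),(G,10)])
E
```

```text
[[437.0, 225.0], [458.0, 176.0], [411.0, 156.0], [388.0, 204.0]] [423.31369998 190.19605305]
(array([0.03, 0.19, 2.4 ]), 'bend q5', 0.33) (array([0.03, 0.41, 2.42]), 'bend q5', 0.51)
at [415.6 175.9 120.8] q [-0.13  0.23  2.01  0.56  0.97 -0.26] F [ 1.2 -0.5  0.9] grip 0.9 t 11.1833
n=20 |t|=2.5mm |r|=2.92deg minz=81 rmin=451 ROW: 0.1 0.1 2.5 -0.276 0.154 0.37
n=10 |t|=6.6mm |r|=0.00deg minz=14 rmin=478 ROW: -4.7 0.0 4.7 0.0 0.0 0.0
```

```bash
python3 -m inch '.1 .1 2.5 -.276 .154 .37;.1 .1 2.5 -.276 .154 .37;.1 .1 2.5 -.276 .154 .37;.1 .1 2.5 -.276 .154 .37;.1 .1 2.5 -.276 .154 .37;.1 .1 2.5 -.276 .154 .37;.1 .1 2.5 -.276 .154 .37;.1 .1 2.5 -.276 .154 .37;.1 .1 2.5 -.276 .154 .37;.1 .1 2.5 -.276 .154 .37'
python3 -m inch '.1 .1 2.5 -.276 .154 .37;.1 .1 2.5 -.276 .154 .37;.1 .1 2.5 -.276 .154 .37;.1 .1 2.5 -.276 .154 .37;.1 .1 2.5 -.276 .154 .37;.1 .1 2.5 -.276 .154 .37;.1 .1 2.5 -.276 .154 .37;.1 .1 2.5 -.276 .154 .37;.1 .1 2.5 -.276 .154 .37;.1 .1 2.5 -.276 .154 .37'
python3 - <<'E'
from kin import *; from rig import ctrl
s=ctrl.sense(); m=[423.3,190.2]
seq(s,[(pose([*m,28.5],23.3,45,1,20),10)])
E
```

```text
time_s: 12.02
eef_pos: [420.7, 187.6, 99.2]
ee_rot: [-0.116, 0.862, 0.407, 0.278]
force: [0.4, -0.5, -0.5]
grip_width: 0.901
grip_force: 0.0
time_s: 12.85
eef_pos: [434.4, 196.4, 80.4]
ee_rot: [-0.075, 0.907, 0.18, 0.374]
force: [1.0, 0.4, 0.3]
grip_width: 0.897
grip_force: 0.0
at [434.4 196.4  80.4] q [ 0.04  0.25  2.37  2.31  0.34 -1.03] F [1.  0.4 0.3] grip 0.9 t 12.85
n=10 |t|=6.6mm |r|=0.08deg minz=14 rmin=477 ROW: -4.6 0.1 4.8 0.009 0.003 -0.01
```

```bash
python3 -m inch '-4.6 .1 4.8 .01 0 -.01;-4.6 .1 4.8 .01 0 -.01;-4.6 .1 4.8 .01 0 -.01;-4.6 .1 4.8 .01 0 -.01;-4.6 .1 4.8 .01 0 -.01;-4.6 .1 4.8 .01 0 -.01;-4.6 .1 4.8 .01 0 -.01;-4.6 .1 4.8 .01 0 -.01;-4.6 .1 4.8 .01 0 -.01;-4.6 .1 4.8 .01 0 -.01'
python3 -m inch '0 0 0 0 0 0;0 0 0 0 0 0;0 0 0 0 0 0;0 0 0 0 0 0;0 0 0 0 0 0;0 0 0 0 0 0;0 0 0 0 0 0;0 0 0 0 0 0;0 0 0 0 0 0;0 0 0 0 0 0' 0 45
python3 - <<'E'
from kin import *; from rig import ctrl
s=ctrl.sense(); p,o=now(s)
U=(p+[0,0,60],o); T=pose([520,-20,150],23.3,45,1,20); S=pose([548,-18,130],203.3,45,-1,20)
print(*ik(*U),*ik(*T))
seq(s,[(U,4),(T,16),(S,20)])
E
```

```text
time_s: 13.68
eef_pos: [436.1, 196.2, 13.8]
ee_rot: [-0.078, 0.905, 0.188, 0.373]
force: [-0.2, 0.1, 1.0]
grip_width: 0.903
grip_force: 0.0
time_s: 14.52
eef_pos: [436.4, 196.2, 14.1]
ee_rot: [-0.078, 0.905, 0.189, 0.373]
force: [1.2, 0.8, -2.0]
grip_width: 0.65
grip_force: 47.9
[0.03 0.21 2.4 ] bend q5 0.34 [-0.53  0.22  2.13] bend q5 0.66
at [436.4 196.2  14.1] q [ 0.03  0.49  2.38  2.6   0.54 -1.38] F [ 1.2  0.8 -2. ] grip 0.65 t 14.5167
n=4 |t|=15.0mm |r|=0.00deg minz=14 rmin=478 ROW: 10.6 0.0 -10.6 0.0 0.0 0.0
n=16 |t|=15.0mm |r|=0.02deg minz=74 rmin=478 ROW: 2.9 14.5 -2.5 -0.002 0.001 0.002
n=20 |t|=1.2mm |r|=4.50deg minz=116 rmin=533 ROW: -0.1 0.5 1.1 -0.0 -0.75 -0.0
```

```bash
python3 -m inch '10.6 0 -10.6 0 0 0;10.6 0 -10.6 0 0 0;10.6 0 -10.6 0 0 0;10.6 0 -10.6 0 0 0;2.9 14.5 -2.5 0 0 0;2.9 14.5 -2.5 0 0 0;2.9 14.5 -2.5 0 0 0;2.9 14.5 -2.5 0 0 0;2.9 14.5 -2.5 0 0 0;2.9 14.5 -2.5 0 0 0'
python3 -m inch '2.9 14.5 -2.5 0 0 0;2.9 14.5 -2.5 0 0 0;2.9 14.5 -2.5 0 0 0;2.9 14.5 -2.5 0 0 0;2.9 14.5 -2.5 0 0 0;2.9 14.5 -2.5 0 0 0;2.9 14.5 -2.5 0 0 0;2.9 14.5 -2.5 0 0 0;2.9 14.5 -2.5 0 0 0;2.9 14.5 -2.5 0 0 0'
python3 - <<'E'
from kin import *; from rig import ctrl
s=ctrl.sense(); p,o=now(s)
S=pose([548,-18,120],203.3,45,-1,20)
seq(s,[(S,20)])
E
```

```text
time_s: 15.35
eef_pos: [473.0, 116.6, 97.1]
ee_rot: [-0.078, 0.905, 0.189, 0.373]
force: [-0.3, 0.1, -1.8]
grip_width: 0.653
grip_force: 48.5
time_s: 16.18
eef_pos: [533.6, -14.9, 135.1]
ee_rot: [-0.078, 0.905, 0.189, 0.373]
force: [-0.6, -0.7, -2.1]
grip_width: 0.647
grip_force: 48.5
at [533.6 -14.9 135.1] q [-0.54  0.25  2.11  1.22  0.66 -0.36] F [-0.6 -0.7 -2.1] grip 0.65 t 16.1833
n=20 |t|=1.7mm |r|=4.49deg minz=106 rmin=534 ROW: -0.2 0.4 1.6 -0.0 -0.749 0.003
```

```bash
python3 -m inch '-.2 .4 1.6 0 -.75 0;-.2 .4 1.6 0 -.75 0;-.2 .4 1.6 0 -.75 0;-.2 .4 1.6 0 -.75 0;-.2 .4 1.6 0 -.75 0;-.2 .4 1.6 0 -.75 0;-.2 .4 1.6 0 -.75 0;-.2 .4 1.6 0 -.75 0;-.2 .4 1.6 0 -.75 0;-.2 .4 1.6 0 -.75 0'
python3 -m inch '-.2 .4 1.6 0 -.75 0;-.2 .4 1.6 0 -.75 0;-.2 .4 1.6 0 -.75 0;-.2 .4 1.6 0 -.75 0;-.2 .4 1.6 0 -.75 0;-.2 .4 1.6 0 -.75 0;-.2 .4 1.6 0 -.75 0;-.2 .4 1.6 0 -.75 0;-.2 .4 1.6 0 -.75 0;-.2 .4 1.6 0 -.75 0'
python3 - <<'E'
from kin import *; from rig import ctrl
s=ctrl.sense(); p,o=now(s)
seq(s,[(pose([548,-18,50],203.3,45,-1,20),10)])
print(o.as_matrix().round(3).tolist())
c=ctrl.capture("scene"); im=cv2.resize(c["image"][130:270,230:410],(720,560)); cv2.imwrite("pics/s3.png",im[:,:,::-1])
E
```

```text
time_s: 17.02
eef_pos: [539.3, -16.0, 120.2]
ee_rot: [0.0, 0.979, 0.205, -0.001]
force: [0.9, -0.4, -2.2]
grip_width: 0.648
grip_force: 48.5
time_s: 17.85
eef_pos: [534.5, -22.4, 106.0]
ee_rot: [0.078, 0.904, 0.189, -0.375]
force: [-0.0, 0.6, -2.1]
grip_width: 0.65
grip_force: 48.5
at [534.5 -22.4 106. ] q [-0.1   0.89  1.08 -0.37  1.87  1.08] F [-0.   0.6 -2.1] grip 0.65 t 17.85
n=10 |t|=7.0mm |r|=0.03deg minz=36 rmin=535 ROW: 5.0 0.1 5.0 0.003 0.002 0.004
[[0.647, 0.401, -0.649], [0.283, -0.916, -0.283], [-0.708, -0.001, -0.706]]
```

View pics/s3.png

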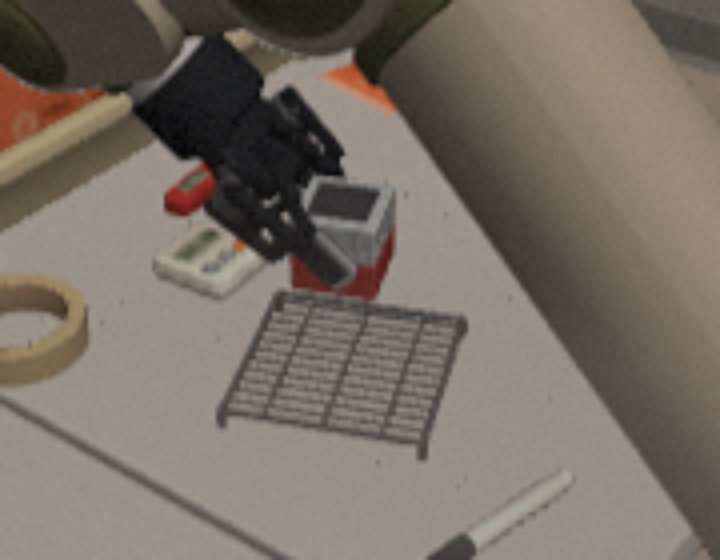

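The red tin is now lid-down at about (345,240), closed, above the rack. I'll lower it, with a gentle finish.

```bash
python3 -m inch '5.5 .1 5.5 0 0 0;6 .1 6 0 0 0;6 .1 6 0 0 0;6 .1 6 0 0 0;6 .1 6 0 0 0;6 .1 6 0 0 0;5 .1 5 0 0 0;4 .1 4 0 0 0;2.5 .1 2.5 0 0 0;1.5 0 1.5 0 0 0'
python3 - <<'E'
from kin import *; from rig import ctrl
s=ctrl.sense(); p,o=now(s); seq(s,[(pose([548,-18,45],203.3,45,-1,20),10)]); print((p-20*o.as_matrix()[:,2]).round(1))
E
```

```text
time_s: 18.73
eef_pos: [535.0, -23.3, 37.1]
ee_rot: [0.078, 0.905, 0.189, -0.374]
force: [-0.2, 0.1, -1.4]
grip_width: 0.65
grip_force: 48.5
at [535.  -23.3  37.1] q [-0.1   0.98  1.1  -0.36  1.76  1.12] F [-0.2  0.1 -1.4] grip 0.65 t 18.7333
n=10 |t|=0.6mm |r|=0.03deg minz=31 rmin=536 ROW: 0.4 0.0 0.5 0.003 -0.002 0.004
[547.9 -17.7  51.3]
```

```bash
python3 -m inch '.5 0 .5 0 0 0;.5 0 .5 0 0 0;.5 0 .5 0 0 0;.5 0 .5 0 0 0;.5 0 .5 0 0 0;.5 0 .5 0 0 0;.3 0 .3 0 0 0;.3 0 .3 0 0 0;.3 0 .3 0 0 0;0 0 0 0 0 0'
python3 - <<'E'
from kin import *; from rig import ctrl
s=ctrl.sense(); p,o=now(s); seq(s,[((p-110*o.as_matrix()[:,2],o),8)]); print((p-20*o.as_matrix()[:,2]).round(1))
E
```

```text
time_s: 19.57
eef_pos: [535.1, -23.3, 32.0]
ee_rot: [0.078, 0.905, 0.189, -0.374]
force: [-0.7, 0.1, -1.8]
grip_width: 0.651
grip_force: 48.5
at [535.1 -23.3  32. ] q [-0.1   0.99  1.1  -0.36  1.76  1.12] F [-0.7  0.1 -1.8] grip 0.65 t 19.5667
n=8 |t|=13.8mm |r|=0.00deg minz=32 rmin=536 ROW: 0.0 -0.0 -13.8 0.0 0.0 0.0
[548.  -17.7  46.2]
```

```bash
python3 -m inch '.3 0 .3 0 0 0;.3 0 .3 0 0 0;.3 0 .3 0 0 0;.3 0 .3 0 0 0;.3 0 .3 0 0 0;.2 0 .2 0 0 0;0 0 0 0 0 0;0 0 0 0 0 0;0 0 0 0 0 0;0 0 0 0 0 0'
```

```text
time_s: 20.4
eef_pos: [535.2, -23.3, 30.3]
ee_rot: [0.078, 0.905, 0.189, -0.374]
force: [0.1, 1.6, 4.7]
grip_width: 0.651
grip_force: 49.1
```

Contact is confirmed, so I'll release and back off.

```bash
python3 -m inch '0 0 0 0 0 0;0 0 0 0 0 0;0 0 0 0 0 0;0 0 -10 0 0 0;0 0 -14 0 0 0;0 0 -16 0 0 0;0 0 -20 0 0 0;0 0 -20 0 0 0;0 0 -25 0 0 0;0 0 -25 0 0 0' 0.9
python3 - <<'E'
from kin import *; from rig import ctrl
s=ctrl.sense()
W=(np.array([560,-130,240]),ori(40,90,1)); B=pose([481,-312,27],90,45,1,-110)
print(*ik(*W),*ik(*B),*ik(*pose([481,-312,27],90,45,1,20)))
seq(s,[(W,15),(B,15)])
E
```

```text
time_s: 21.23
eef_pos: [619.4, 13.7, 122.5]
ee_rot: [0.078, 0.905, 0.189, -0.374]
force: [0.4, -0.4, 1.0]
grip_width: 0.9
grip_force: 0.0
[-0.44  0.46  1.27] bend q5 1.41 [-1.03  1.07  0.77] bend q5 1.98 [-0.95  1.    1.17] bend q5 1.65
at [619.4  13.7 122.5] q [-0.04  1.11  0.6  -0.37  2.13  1.04] F [ 0.4 -0.4  1. ] grip 0.9 t 21.2333
n=15 |t|=13.2mm |r|=3.18deg minz=123 rmin=575 ROW: -11.2 5.9 -4.0 -0.072 0.495 -0.172
n=15 |t|=21.3mm |r|=4.42deg minz=105 rmin=549 ROW: -20.8 4.3 1.7 0.218 0.467 -0.526
```

```bash
python3 -m inch '-11.2 5.9 -4 -.072 .495 -.172;-11.2 5.9 -4 -.072 .495 -.172;-11.2 5.9 -4 -.072 .495 -.172;-11.2 5.9 -4 -.072 .495 -.172;-11.2 5.9 -4 -.072 .495 -.172;-11.2 5.9 -4 -.072 .495 -.172;-11.2 5.9 -4 -.072 .495 -.172;-11.2 5.9 -4 -.072 .495 -.172;-11.2 5.9 -4 -.072 .495 -.172;-11.2 5.9 -4 -.072 .495 -.172'
python3 -m inch '-11.2 5.9 -4 -.072 .495 -.172;-11.2 5.9 -4 -.072 .495 -.172;-11.2 5.9 -4 -.072 .495 -.172;-11.2 5.9 -4 -.072 .495 -.172;-11.2 5.9 -4 -.072 .495 -.172;-20.8 4.3 1.7 .218 .467 -.526;-20.8 4.3 1.7 .218 .467 -.526;-20.8 4.3 1.7 .218 .467 -.526;-20.8 4.3 1.7 .218 .467 -.526;-20.8 4.3 1.7 .218 .467 -.526'
python3 -m inch '-20.8 4.3 1.7 .218 .467 -.526;-20.8 4.3 1.7 .218 .467 -.526;-20.8 4.3 1.7 .218 .467 -.526;-20.8 4.3 1.7 .218 .467 -.526;-20.8 4.3 1.7 .218 .467 -.526;-20.8 4.3 1.7 .218 .467 -.526;-20.8 4.3 1.7 .218 .467 -.526;-20.8 4.3 1.7 .218 .467 -.526;-20.8 4.3 1.7 .218 .467 -.526;-20.8 4.3 1.7 .218 .467 -.526'
python3 - <<'E'
from kin import *; from rig import ctrl
s=ctrl.sense()
seq(s,[(pose([481,-312,27],90,45,1,20),10)])
c=ctrl.capture("wrist"); t=ctrl.capture("top"); np.savez("w3.npz",**c); np.savez("t3.npz",**t)
P=np.array([[481+x,-312+y,z] for z in(54,) for x,y in((28,28),(28,-28),(-28,-28),(-28,28))],float)
print(cv2.projectPoints(P,c["rvec"],c["tvec"],c["intrinsics"],None)[0].reshape(-1,2).round(0).tolist())
a=cv2.resize(c["image"],(480,300)); b=cv2.resize(t["image"][170:235,290:365],(300,260),interpolation=cv2.INTER_CUBIC)
a=c["image"][60:360,80:560].copy(); o=np.zeros((300,790,3),np.uint8); o[:,:480]=a; o[:260,485:785]=b; cv2.imwrite("pics/m3.png",o[:,:,::-1])
E
```

```text
time_s: 22.07
eef_pos: [583.4, -76.1, 212.6]
ee_rot: [0.027, 0.946, 0.297, -0.126]
force: [-0.1, -0.3, -0.2]
grip_width: 0.901
grip_force: 0.0
time_s: 22.9
eef_pos: [503.7, -219.8, 220.7]
ee_rot: [-0.095, 0.875, 0.465, 0.096]
force: [0.5, 0.1, -0.3]
grip_width: 0.901
grip_force: 0.0
time_s: 23.73
eef_pos: [481.3, -391.7, 103.9]
ee_rot: [-0.271, 0.652, 0.654, 0.271]
force: [-0.0, 0.4, 0.8]
grip_width: 0.896
grip_force: 0.0
at [ 481.3 -391.7  103.9] q [-1.03  1.    0.86  0.41  1.95 -1.01] F [-0.   0.4  0.8] grip 0.9 t 23.7333
n=10 |t|=13.1mm |r|=0.01deg minz=13 rmin=566 ROW: 0.2 -0.0 13.1 0.0 -0.001 0.002
[[353.0, 148.0], [357.0, 213.0], [275.0, 213.0], [280.0, 148.0]]
```

View pics/m3.png

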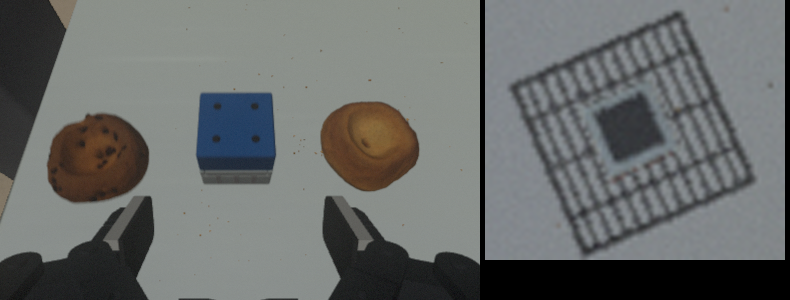

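The blue lid corners in the full image are (280,153), (351,153), (355,218) and (277,218), about 5 px (4 mm) nearer than predicted. In the top view the red tin stands upside down, centred and square on the rack, with its base centre at (326.3,202).

```bash
python3 - <<'E'
from kin import *; from rig import ctrl
c=dict(np.load("w3.npz"));t=dict(np.load("t3.npz"))
P=unproj(c,[[280,153],[351,153],[355,218],[277,218]],54); print(P.round(0).tolist(),P.mean(0))
print("rackc",unproj(t,[[327.1,203.3]],18),"red",unproj(t,[[326.3,202.0]],72))
im=t["image"].astype(int); sm=im.sum(2)
print("red base dark",rect(t,sm<260,70,(317,193,336,212)))
seq(ctrl.sense(),[(pose([480.5,-315.5,27],90,45,1,20),10)])
E
```

```text
[[453.0, -289.0], [507.0, -289.0], [507.0, -344.0], [454.0, -344.0]] [ 480.54213744 -316.090394  ]
rackc [[546.29029141 -20.88549989]] red [[547.04737917 -18.69969236]]
red base dark (array([547.2, -16.4,  49.1,  52. ,  89.7]), 185)
at [ 480.5 -391.2   98.2] q [-1.03  1.01  0.87  0.4   1.95 -1.01] F [-0.3  0.5 -1. ] grip 0.9 t 23.8333
n=10 |t|=12.4mm |r|=0.05deg minz=13 rmin=567 ROW: 0.3 0.0 12.4 -0.002 -0.007 -0.004
```

```bash
python3 -m inch '.4 0 12.5 0 0 0;.4 0 12.5 0 0 0;.4 0 12.5 0 0 0;.4 0 12.5 0 0 0;.4 0 12.5 0 0 0;.4 0 12.5 0 0 0;.4 0 12.5 0 0 0;.4 0 12.5 0 0 0;.4 0 12.5 0 0 0;.4 0 12.5 0 0 0' 0.85
python3 -m inch '0 0 0 0 0 0;0 0 0 0 0 0;0 0 0 0 0 0;0 0 0 0 0 0;0 0 0 0 0 0;0 0 0 0 0 0;0 0 0 0 0 0;0 0 0 0 0 0;0 0 0 0 0 0;0 0 0 0 0 0' 0 45
python3 - <<'E'
from kin import *; from rig import ctrl
s=ctrl.sense(); p,o=now(s); print((p-20*o.as_matrix()[:,2]).round(1))
U=(p+[-10,20,110],o); L=pose([445,-180,110],203.3,45,-1,20)
print(*ik(*U),*ik(*L))
seq(s,[(U,5),(L,20),(pose([445,-180,36],203.3,45,-1,20),5)])
E
```

```text
time_s: 24.67
eef_pos: [482.0, -298.8, 19.8]
ee_rot: [-0.269, 0.654, 0.654, 0.27]
force: [-0.9, -0.3, 0.2]
grip_width: 0.85
grip_force: 0.0
time_s: 25.5
eef_pos: [482.0, -300.0, 19.7]
ee_rot: [-0.27, 0.654, 0.654, 0.27]
force: [-0.6, -2.6, 5.9]
grip_width: 0.65
grip_force: 49.0
[ 482.  -314.1   33.9]
[-0.95  0.8   1.21] bend q5 1.79 [-0.39  0.73  1.44] bend q5 1.58
at [ 482.  -300.    19.7] q [-0.96  0.96  1.19  0.42  1.66 -1.07] F [-0.6 -2.6  5.9] grip 0.65 t 25.5
n=5 |t|=22.4mm |r|=0.00deg minz=20 rmin=549 ROW: 18.4 -2.0 -12.8 0.0 0.0 0.0
n=20 |t|=5.7mm |r|=5.38deg minz=96 rmin=470 ROW: 3.3 -3.7 2.7 0.001 -0.656 0.61
n=5 |t|=14.8mm |r|=0.00deg minz=22 rmin=470 ROW: 10.5 -0.0 10.5 0.0 0.0 0.0
```

The grip sits 7 mm high because I planned from a reading taken before the arm had settled. I'll regrip lower.

```bash
python3 -m inch '0 0 0 0 0 0;0 0 0 0 0 0;0 0 0 0 0 0;-.8 0 .8 0 0 0;-.8 0 .8 0 0 0;-.8 0 .8 0 0 0;-.8 0 .8 0 0 0;-.8 0 .8 0 0 0;-.8 0 .8 0 0 0;0 0 0 0 0 0' 0.85
python3 -m inch '0 0 0 0 0 0;0 0 0 0 0 0;0 0 0 0 0 0;0 0 0 0 0 0;0 0 0 0 0 0;0 0 0 0 0 0;0 0 0 0 0 0;0 0 0 0 0 0;0 0 0 0 0 0;0 0 0 0 0 0' 0 45
python3 - <<'E'
from kin import *; from rig import ctrl
s=ctrl.sense(); p,o=now(s); print((p-20*o.as_matrix()[:,2]).round(1))
U=(p+[-10,20,110],o); L=pose([445,-180,110],203.3,45,-1,20)
seq(s,[(U,5),(L,20)])
E
```

```text
time_s: 26.33
eef_pos: [481.7, -299.3, 12.0]
ee_rot: [-0.27, 0.653, 0.653, 0.27]
force: [0.9, -0.5, -0.3]
grip_width: 0.852
grip_force: 0.0
time_s: 27.17
eef_pos: [481.9, -299.5, 12.3]
ee_rot: [-0.27, 0.653, 0.653, 0.27]
force: [1.9, -2.4, 2.4]
grip_width: 0.653
grip_force: 48.0
[ 481.9 -313.6   26.5]
at [ 481.9 -299.5   12.3] q [-0.96  0.97  1.19  0.42  1.65 -1.07] F [ 1.9 -2.4  2.4] grip 0.65 t 27.1667
n=5 |t|=22.4mm |r|=0.00deg minz=12 rmin=548 ROW: 18.4 -2.0 -12.8 0.0 0.0 0.0
n=20 |t|=5.6mm |r|=5.38deg minz=96 rmin=470 ROW: 3.3 -3.8 2.3 0.001 -0.656 0.611
```

```bash
python3 -m inch '18.4 -2 -12.8 0 0 0;18.4 -2 -12.8 0 0 0;18.4 -2 -12.8 0 0 0;18.4 -2 -12.8 0 0 0;18.4 -2 -12.8 0 0 0;3.3 -3.8 2.3 0 -.656 .611;3.3 -3.8 2.3 0 -.656 .611;3.3 -3.8 2.3 0 -.656 .611;3.3 -3.8 2.3 0 -.656 .611;3.3 -3.8 2.3 0 -.656 .611'
python3 -m inch '3.3 -3.8 2.3 0 -.656 .611;3.3 -3.8 2.3 0 -.656 .611;3.3 -3.8 2.3 0 -.656 .611;3.3 -3.8 2.3 0 -.656 .611;3.3 -3.8 2.3 0 -.656 .611;3.3 -3.8 2.3 0 -.656 .611;3.3 -3.8 2.3 0 -.656 .611;3.3 -3.8 2.3 0 -.656 .611;3.3 -3.8 2.3 0 -.656 .611;3.3 -3.8 2.3 0 -.656 .611'
python3 - <<'E'
from kin import *; from rig import ctrl
s=ctrl.sense()
seq(s,[(pose([445,-180,110],203.3,45,-1,20),5),(pose([445,-180,36],203.3,45,-1,20),5)])
E
```

```text
time_s: 28.0
eef_pos: [454.2, -257.4, 124.4]
ee_rot: [-0.194, 0.786, 0.577, 0.107]
force: [0.8, 1.0, -2.3]
grip_width: 0.648
grip_force: 48.3
time_s: 28.83
eef_pos: [435.8, -207.3, 112.4]
ee_rot: [-0.015, 0.914, 0.336, -0.224]
force: [0.4, 0.1, -3.0]
grip_width: 0.65
grip_force: 48.2
at [ 435.8 -207.3  112.4] q [-0.52  0.56  1.53 -0.33  1.39  0.46] F [ 0.4  0.1 -3. ] grip 0.65 t 28.8333
n=5 |t|=5.5mm |r|=5.32deg minz=96 rmin=470 ROW: 3.5 -3.7 2.3 0.001 -0.649 0.604
n=5 |t|=14.8mm |r|=0.00deg minz=22 rmin=470 ROW: 10.5 -0.0 10.5 0.0 0.0 0.0
```

```bash
python3 -m inch '3.5 -3.7 2.3 0 -.65 .605;3.5 -3.7 2.3 0 -.65 .605;3.5 -3.7 2.3 0 -.65 .605;3.5 -3.7 2.3 0 -.65 .605;3.5 -3.7 2.3 0 -.65 .605;10.5 0 10.5 0 0 0;10.5 0 10.5 0 0 0;10.5 0 10.5 0 0 0;10.5 0 10.5 0 0 0;10.5 0 10.5 0 0 0'
python3 -m inch '.6 0 .6 0 0 0;.6 0 .6 0 0 0;.6 0 .6 0 0 0;.6 0 .6 0 0 0;.6 0 .6 0 0 0;.6 0 .6 0 0 0;.6 0 .6 0 0 0;.4 0 .4 0 0 0;0 0 0 0 0 0;0 0 0 0 0 0'
python3 - <<'E'
from kin import *; from rig import ctrl
s=ctrl.sense(); p,o=now(s); print((p-20*o.as_matrix()[:,2]).round(1),o.as_matrix().round(3)[:,0]); seq(s,[])
E
```

```text
time_s: 29.67
eef_pos: [432.3, -186.1, 20.2]
ee_rot: [0.076, 0.905, 0.188, -0.373]
force: [0.5, -0.0, -2.8]
grip_width: 0.65
grip_force: 48.3
time_s: 30.5
eef_pos: [432.7, -185.7, 15.2]
ee_rot: [0.077, 0.905, 0.188, -0.373]
force: [-0.2, -0.4, -2.6]
grip_width: 0.652
grip_force: 48.0
[ 445.7 -180.1   29.4] [ 0.651  0.283 -0.705]
at [ 432.7 -185.7   15.2] q [-0.38  0.85  1.46 -0.53  1.46  1.01] F [-0.2 -0.4 -2.6] grip 0.65 t 30.5
```

```bash
python3 -m inch '.3 0 .3 0 0 0;.3 0 .3 0 0 0;.3 0 .3 0 0 0;.3 0 .3 0 0 0;.3 0 .3 0 0 0;.2 0 .2 0 0 0;0 0 0 0 0 0;0 0 0 0 0 0;0 0 0 0 0 0;0 0 0 0 0 0'
```

```text
time_s: 31.33
eef_pos: [432.8, -185.7, 13.6]
ee_rot: [0.077, 0.905, 0.188, -0.374]
force: [0.5, 2.7, 5.9]
grip_width: 0.648
grip_force: 48.9
```

```bash
python3 -m inch '0 0 0 0 0 0;0 0 0 0 0 0;0 0 0 0 0 0;0 0 -8 0 0 0;0 0 -12 0 0 0;0 0 -14 0 0 0;0 0 -14 0 0 0;0 0 -14 0 0 0;0 0 -14 0 0 0;0 0 -14 0 0 0' 0.9
python3 - <<'E'
from kin import *; from rig import ctrl
from scipy.spatial.transform import Slerp
s=ctrl.sense(); p,o=now(s); C=[445.7,-180,28]
W=(np.array([430,-186,130]),ori(23.3,75,1)); W2=pose([445.7,-180,95],23.3,45,1,15)
sl=Slerp([0,1],R.concatenate([o,W2[1]]))
for t in np.linspace(0,1,7): print(*ik(p+(W2[0]-p)*t,sl(t)))
print(*ik(*W),*ik(*pose(C,23.3,45)))
seq(s,[(W,14),(W2,6),(pose(C,23.3,45,1,20),10)])
E
```

```text
time_s: 32.17
eef_pos: [491.7, -160.2, 77.6]
ee_rot: [0.077, 0.905, 0.188, -0.373]
force: [0.4, 0.1, -0.5]
grip_width: 0.899
grip_force: 0.0
[-0.32  0.87  1.23] bend q5 1.67
[-0.39  0.71  1.4 ] bend q5 1.42
[-0.47  0.56  1.58] bend q5 1.17
[-0.58  0.44  1.75] bend q5 0.95
[-0.71  0.35  1.91] bend q5 0.79
[-0.86  0.31  2.05] bend q5 0.76
[-1.    0.33  2.17] bend q5 0.88
[-0.8   0.22  1.94] bend q5 0.91 [-1.    0.52  2.18] bend q5 0.81
at [ 491.7 -160.2   77.6] q [-0.31  0.85  1.25 -0.48  1.67  0.96] F [ 0.4  0.1 -0.5] grip 0.9 t 32.1667
n=14 |t|=6.4mm |r|=4.27deg minz=78 rmin=469 ROW: -5.9 -0.1 -2.3 -0.001 0.712 0.001
n=6 |t|=9.0mm |r|=5.00deg minz=84 rmin=469 ROW: 0.5 0.1 8.9 0.0 0.833 0.0
n=10 |t|=7.1mm |r|=0.00deg minz=14 rmin=488 ROW: -4.7 0.0 5.2 0.0 0.0 0.0
```

```bash
python3 -m inch '-5.9 -.1 -2.3 0 .712 0;-5.9 -.1 -2.3 0 .712 0;-5.9 -.1 -2.3 0 .712 0;-5.9 -.1 -2.3 0 .712 0;-5.9 -.1 -2.3 0 .712 0;-5.9 -.1 -2.3 0 .712 0;-5.9 -.1 -2.3 0 .712 0;-5.9 -.1 -2.3 0 .712 0;-5.9 -.1 -2.3 0 .712 0;-5.9 -.1 -2.3 0 .712 0'
python3 -m inch '-5.9 -.1 -2.3 0 .712 0;-5.9 -.1 -2.3 0 .712 0;-5.9 -.1 -2.3 0 .712 0;-5.9 -.1 -2.3 0 .712 0;.5 .1 8.9 0 .833 0;.5 .1 8.9 0 .833 0;.5 .1 8.9 0 .833 0;.5 .1 8.9 0 .833 0;.5 .1 8.9 0 .833 0;.5 .1 8.9 0 .833 0'
python3 - <<'E'
from kin import *; from rig import ctrl
s=ctrl.sense(); C=[445.7,-180,28]
seq(s,[(pose(C,23.3,45,1,20),10)])
c=ctrl.capture("wrist"); np.savez("w4.npz",**c); s2=ctrl.sense(); print(s2["eef_pos"]); cv2.imwrite("pics/w4.png",c["image"][:,:,::-1])
E
```

```text
time_s: 33.0
eef_pos: [452.1, -176.7, 122.9]
ee_rot: [0.003, 0.979, 0.203, -0.016]
force: [0.5, -1.1, 0.6]
grip_width: 0.9
grip_force: 0.0
time_s: 33.83
eef_pos: [455.1, -176.2, 84.4]
ee_rot: [-0.077, 0.904, 0.187, 0.377]
force: [0.6, -0.0, -0.1]
grip_width: 0.902
grip_force: 0.0
at [ 455.1 -176.2   84.4] q [-1.02  0.38  2.14  1.13  0.89 -0.73] F [ 0.6 -0.  -0.1] grip 0.9 t 33.8333
n=10 |t|=7.1mm |r|=0.03deg minz=14 rmin=488 ROW: -4.7 -0.0 5.3 0.001 -0.005 0.002
[ 454.47241907 -175.32575255   82.30357596]
```

View pics/w4.png

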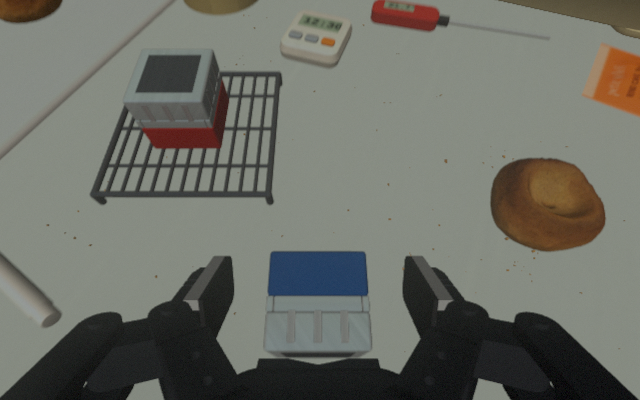

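The blue tin lies on its side, closed and square between the fingers, with its top face at (270,251), (367,251), (371,352) and (264,352). The red tin stands on the rack at (175,95).

```bash
python3 - <<'E'
from kin import *; from rig import ctrl
c=dict(np.load("w4.npz")); P=unproj(c,[[270,251],[367,251],[371,352],[264,352]],56); m=P.mean(0); print(P.round(0).tolist(),m)
s=ctrl.sense(); seq(s,[(pose([*m,28],23.3,45,1,20),10)])
E
```

```text
[[460.0, -144.0], [483.0, -196.0], [433.0, -215.0], [412.0, -166.0]] [ 446.85473651 -180.41263857]
at [ 454.5 -175.3   82.3] q [-1.02  0.38  2.14  1.14  0.89 -0.74] F [-1.1  2.1 -2.7] grip 0.9 t 33.8833
n=10 |t|=6.9mm |r|=0.05deg minz=14 rmin=487 ROW: -4.5 0.2 5.2 -0.002 -0.008 -0.001
```

```bash
python3 -m inch '-4.6 0 5.4 0 0 0;-4.6 0 5.4 0 0 0;-4.6 0 5.4 0 0 0;-4.6 0 5.4 0 0 0;-4.6 0 5.4 0 0 0;-4.6 0 5.4 0 0 0;-4.6 0 5.4 0 0 0;-4.6 0 5.4 0 0 0;-4.6 0 5.4 0 0 0;-4.6 0 5.4 0 0 0'
python3 -m inch '0 0 0 0 0 0;0 0 0 0 0 0;0 0 0 0 0 0;0 0 0 0 0 0;0 0 0 0 0 0;0 0 0 0 0 0;0 0 0 0 0 0;0 0 0 0 0 0;0 0 0 0 0 0;0 0 0 0 0 0' 0 45
python3 - <<'E'
from kin import *; from rig import ctrl
s=ctrl.sense(); p,o=now(s); print((p-20*o.as_matrix()[:,2]).round(1))
U=(p+[0,0,150],o); S=pose([548,-18,180],203.3,45,-1,20)
from scipy.spatial.transform import Slerp
sl=Slerp([0,1],R.concatenate([o,S[1]]))
for t in np.linspace(0,1,6): print(*ik(U[0]+(S[0]-U[0])*t,sl(t)))
seq(s,[(U,8),(S,22)])
E
```

```text
time_s: 34.72
eef_pos: [459.6, -173.2, 12.3]
ee_rot: [-0.078, 0.905, 0.187, 0.374]
force: [1.0, 0.2, 0.1]
grip_width: 0.901
grip_force: 0.0
time_s: 35.55
eef_pos: [459.6, -173.2, 13.0]
ee_rot: [-0.078, 0.905, 0.187, 0.375]
force: [0.2, -0.1, -2.9]
grip_width: 0.649
grip_force: 45.9
[ 446.6 -178.9   27.2]
[-0.99  0.17  2.09] bend q5 1.0
[-0.76  0.17  1.95] bend q5 0.91
[-0.53  0.27  1.75] bend q5 1.03
[-0.35  0.44  1.52] bend q5 1.3
[-0.21  0.64  1.26] bend q5 1.63
[-0.11  0.87  0.97] bend q5 1.98
at [ 459.6 -173.2   13. ] q [-1.    0.57  2.15  1.3   0.81 -0.97] F [ 0.2 -0.1 -2.9] grip 0.65 t 35.55
n=8 |t|=18.8mm |r|=0.00deg minz=13 rmin=491 ROW: 13.3 -0.0 -13.3 0.0 0.0 0.0
n=22 |t|=8.1mm |r|=4.09deg minz=163 rmin=491 ROW: 6.5 -4.9 0.1 -0.001 -0.682 0.001
```

```bash
python3 -m inch '13.3 0 -13.3 0 0 0;13.3 0 -13.3 0 0 0;13.3 0 -13.3 0 0 0;13.3 0 -13.3 0 0 0;13.3 0 -13.3 0 0 0;13.3 0 -13.3 0 0 0;13.3 0 -13.3 0 0 0;13.3 0 -13.3 0 0 0;6.5 -4.9 .1 0 -.682 0;6.5 -4.9 .1 0 -.682 0'
python3 -m inch '6.5 -4.9 .1 0 -.682 0;6.5 -4.9 .1 0 -.682 0;6.5 -4.9 .1 0 -.682 0;6.5 -4.9 .1 0 -.682 0;6.5 -4.9 .1 0 -.682 0;6.5 -4.9 .1 0 -.682 0;6.5 -4.9 .1 0 -.682 0;6.5 -4.9 .1 0 -.682 0;6.5 -4.9 .1 0 -.682 0;6.5 -4.9 .1 0 -.682 0'
python3 -m inch '6.5 -4.9 .1 0 -.682 0;6.5 -4.9 .1 0 -.682 0;6.5 -4.9 .1 0 -.682 0;6.5 -4.9 .1 0 -.682 0;6.5 -4.9 .1 0 -.682 0;6.5 -4.9 .1 0 -.682 0;6.5 -4.9 .1 0 -.682 0;6.5 -4.9 .1 0 -.682 0;6.5 -4.9 .1 0 -.682 0;6.5 -4.9 .1 0 -.682 0'
python3 - <<'E'
from kin import *; from rig import ctrl
s=ctrl.sense(); p,o=now(s); print((p-20*o.as_matrix()[:,2]).round(1))
seq(s,[(pose([548,-17.7,110],203.3,45,-1,20),10)])
E
```

```text
time_s: 36.38
eef_pos: [464.3, -161.1, 172.8]
ee_rot: [-0.064, 0.93, 0.191, 0.308]
force: [-0.9, -0.5, -2.9]
grip_width: 0.651
grip_force: 46.7
time_s: 37.22
eef_pos: [500.9, -90.9, 191.6]
ee_rot: [0.007, 0.979, 0.203, -0.037]
force: [1.0, 0.8, -3.2]
grip_width: 0.651
grip_force: 46.7
time_s: 38.05
eef_pos: [535.1, -22.7, 165.8]
ee_rot: [0.077, 0.904, 0.187, -0.377]
force: [-0.2, -0.8, -2.5]
grip_width: 0.657
grip_force: 46.6
[548.2 -17.1 179.9]
at [535.1 -22.7 165.8] q [-0.1   0.83  1.03 -0.38  1.98  1.04] F [-0.2 -0.8 -2.5] grip 0.66 t 38.05
n=10 |t|=7.0mm |r|=0.03deg minz=96 rmin=536 ROW: 4.9 0.1 5.0 -0.0 0.004 0.002
```

```bash
python3 -m inch '5 .1 5 0 0 0;5 .1 5 0 0 0;5 .1 5 0 0 0;5 .1 5 0 0 0;5 .1 5 0 0 0;5 .1 5 0 0 0;5 .1 5 0 0 0;5 .1 5 0 0 0;5 .1 5 0 0 0;5 .1 5 0 0 0'
python3 - <<'E'
from kin import *; from rig import ctrl
c=ctrl.capture("scene"); w=ctrl.capture("top"); np.savez("s5.npz",**c); np.savez("t5.npz",**w)
a=cv2.resize(c["image"][160:245,280:360],(527,560),interpolation=cv2.INTER_CUBIC); b=cv2.resize(w["image"][180:225,305:350],(270,270),interpolation=cv2.INTER_CUBIC)
o=np.zeros((560,800,3),np.uint8); o[:,:527]=a; o[:270,530:]=b; cv2.imwrite("pics/m5.png",o[:,:,::-1])
s=ctrl.sense(); p,o=now(s); print((p-20*o.as_matrix()[:,2]).round(1)); seq(s,[])
E
```

```text
time_s: 38.88
eef_pos: [535.4, -24.2, 94.8]
ee_rot: [0.077, 0.905, 0.188, -0.375]
force: [-0.3, 0.3, -2.1]
grip_width: 0.655
grip_force: 46.8
[548.  -18.6 108.3]
at [534.9 -24.1  94.2] q [-0.1   0.91  1.08 -0.36  1.85  1.09] F [-1.5 -0.7 -2.9] grip 0.65 t 38.9833
```

View pics/m5.png

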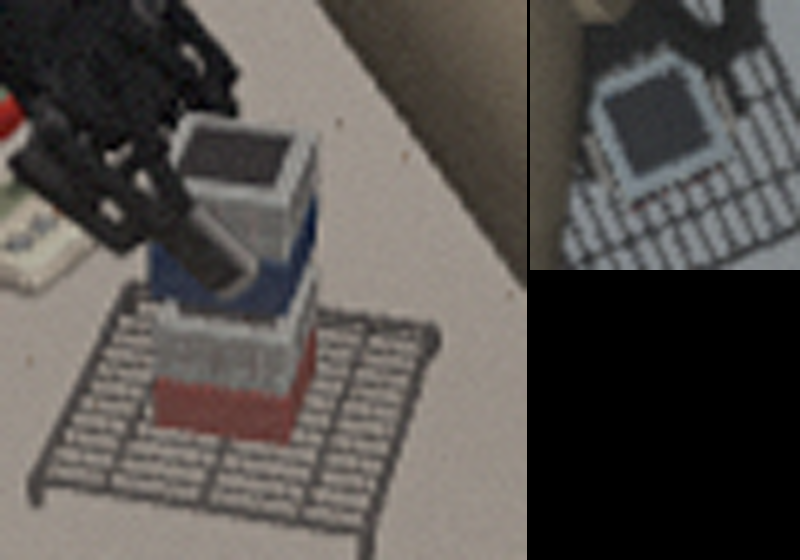

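The scene crop shows the blue tin lid-down just above the red one, edges nearly in line: right silhouette x≈316 for both, left ≈150 and 156. I'll compare with projected boxes.

```bash
python3 - <<'E'
from kin import *
c=dict(np.load("s5.npz")); a=np.radians(23.3)
def pr(cx,cy,z): 
    P=np.array([[cx+x*np.cos(a)-y*np.sin(a),cy+x*np.sin(a)+y*np.cos(a),z] for x,y in((28,28),(28,-28),(-28,-28),(-28,28))])
    q=cv2.projectPoints(P,c["rvec"],c["tvec"],c["intrinsics"],None)[0].reshape(-1,2); return ((q-[280,160]+.5)*6.588).round(0).tolist()
for z in(18,72,81,135): print(z,pr(548,-18,z))
t=dict(np.load("t5.npz")); uv=np.array([[597,92],[675,58],[735,155],[635,205]],float); uv=(uv-[530,0])/6+[305,180]; print(unproj(t,uv,135).round(0).tolist(),unproj(t,uv,135).mean(0))
E
```

```text
18 [[154.0, 431.0], [190.0, 351.0], [319.0, 370.0], [288.0, 452.0]]
72 [[151.0, 325.0], [188.0, 247.0], [320.0, 265.0], [289.0, 345.0]]
81 [[150.0, 307.0], [188.0, 229.0], [321.0, 247.0], [289.0, 327.0]]
135 [[147.0, 192.0], [186.0, 117.0], [323.0, 135.0], [290.0, 212.0]]
[[562.0, 9.0], [577.0, -27.0], [533.0, -54.0], [510.0, -8.0]] [545.45039334 -20.15672126]
```

The offsets from the projection are the same for both tins, so they are aligned to about 2 mm. I'll lower gently.

```bash
python3 -m inch '.7 -.05 .7 0 0 0;.7 -.05 .7 0 0 0;.7 -.05 .7 0 0 0;.7 -.05 .7 0 0 0;.7 -.05 .7 0 0 0;.7 -.05 .7 0 0 0;.5 -.05 .5 0 0 0;.4 0 .4 0 0 0;0 0 0 0 0 0;0 0 0 0 0 0'
python3 -m inch '.3 0 .3 0 0 0;.3 0 .3 0 0 0;.2 0 .2 0 0 0;.2 0 .2 0 0 0;0 0 0 0 0 0;0 0 0 0 0 0;0 0 0 0 0 0;0 0 0 0 0 0;0 0 0 0 0 0;0 0 0 0 0 0'
```

```text
time_s: 39.82
eef_pos: [535.2, -23.9, 88.3]
ee_rot: [0.077, 0.905, 0.188, -0.375]
force: [0.5, 0.3, -3.9]
grip_width: 0.645
grip_force: 46.7
time_s: 40.65
eef_pos: [535.3, -23.9, 86.9]
ee_rot: [0.077, 0.905, 0.188, -0.375]
force: [0.2, 0.3, -1.9]
grip_width: 0.647
grip_force: 46.7
```

```bash
python3 -m inch '.3 0 .3 0 0 0;.3 0 .3 0 0 0;.3 0 .3 0 0 0;.3 0 .3 0 0 0;0 0 0 0 0 0;0 0 0 0 0 0;0 0 0 0 0 0;0 0 0 0 0 0;0 0 0 0 0 0;0 0 0 0 0 0'
```

```text
time_s: 41.48
eef_pos: [535.3, -23.8, 85.2]
ee_rot: [0.077, 0.905, 0.188, -0.375]
force: [0.1, 0.1, -3.2]
grip_width: 0.651
grip_force: 46.7
```

```bash
python3 -m inch '.3 0 .3 0 0 0;.3 0 .3 0 0 0;.3 0 .3 0 0 0;.2 0 .2 0 0 0;0 0 0 0 0 0;0 0 0 0 0 0;0 0 0 0 0 0;0 0 0 0 0 0;0 0 0 0 0 0;0 0 0 0 0 0'
```

```text
time_s: 42.32
eef_pos: [535.3, -23.9, 84.8]
ee_rot: [0.077, 0.905, 0.187, -0.375]
force: [-1.6, 1.0, 6.6]
grip_width: 0.65
grip_force: 47.4
```

Contact is confirmed again, so I'll release, back off along the tool and check.

```bash
python3 -m inch '0 0 0 0 0 0;0 0 0 0 0 0;0 0 0 0 0 0;0 0 0 0 0 0;0 0 -6 0 0 0;0 0 -12 0 0 0;0 0 -15 0 0 0;0 0 -18 0 0 0;0 0 -20 0 0 0;0 0 -20 0 0 0' 0.9
python3 -m inch '0 0 -20 0 0 0;0 0 -20 0 0 0;0 0 -15 0 0 0;-10 0 -10 0 0 0;-10 0 -10 0 0 0;-10 0 -10 0 0 0;-5 0 -5 0 0 0;0 0 0 0 0 0;0 0 0 0 0 0;0 0 0 0 0 0'
python3 - <<'E'
from kin import *; from rig import ctrl
c=ctrl.capture("scene"); w=ctrl.capture("top")
a=cv2.resize(c["image"][160:245,280:360],(527,560),interpolation=cv2.INTER_CUBIC); b=cv2.resize(w["image"][180:225,305:350],(270,270),interpolation=cv2.INTER_CUBIC)
d=cv2.resize(w["image"][90:290,150:480],(270,164))
o=np.zeros((560,800,3),np.uint8); o[:,:527]=a; o[:270,530:]=b; o[280:444,530:]=d; cv2.imwrite("pics/m6.png",o[:,:,::-1])
E
```

```text
time_s: 43.15
eef_pos: [594.9, 2.0, 149.0]
ee_rot: [0.077, 0.905, 0.188, -0.375]
force: [1.0, -0.5, -0.0]
grip_width: 0.898
grip_force: 0.0
time_s: 43.98
eef_pos: [630.1, 17.0, 235.3]
ee_rot: [0.077, 0.904, 0.188, -0.376]
force: [-0.3, -0.1, -0.3]
grip_width: 0.901
grip_force: 0.0
```

View pics/m6.png

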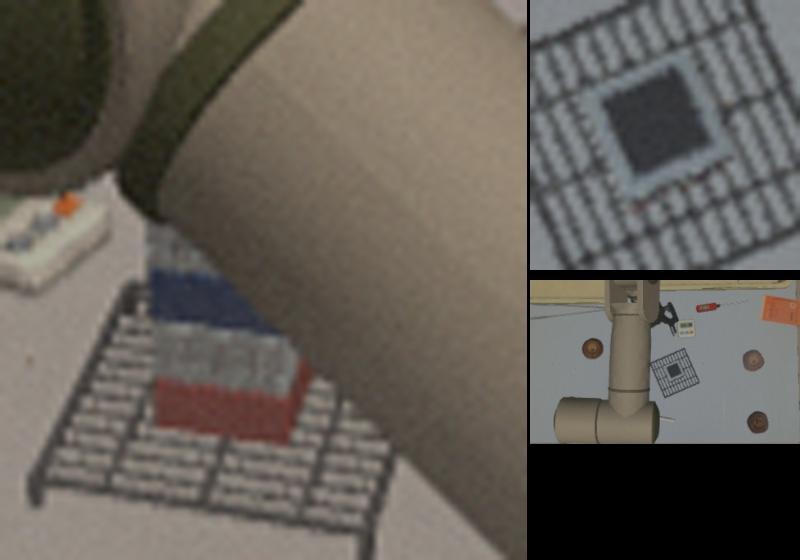

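The stack stands square: red lid at (222,410), then base, blue lid at (210,300), base on top, left edges in line. In the top view it is centred and the robot is clear.

```bash
python3 -c "
from rig import ctrl
print(ctrl.finish_job())"
```

```text
the job is handed in; nothing more can be done
None
```

I handed the job in at about 44 s: both tins are upside down with their lids on, red in the middle of the rack and blue squarely on top, aligned to about 2 mm, and I saw nothing else moved (cake_2 was hidden behind the arm in the last picture).

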